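Load the double-latched shake-test box

ROBOT

A 6-joint arm with a two-finger parallel gripper is mounted at the origin on the work surface. World frame = base frame: x ahead of the robot, y to its left, z up, the work surface at z = 0. Lengths are in m, angles in rad, forces in N, time in s.
With the tool pointing down it reaches from about 0.4 to 0.925 m from the base axis. Payload 3.4 kg.
Tool frame: the origin (TCP) lies at the very end of the fingers, on their centre line; the grasp point (between the pads) lies 19 mm behind it (robot.pinch_z is the distance from the TCP to the grasp point, in m); z points along the fingers, x is the direction in which the jaws open and shut, and the axes are right-handed (so a half turn about z gives the same grasp; the last joint's range is limited). The gripper opens to 85 mm and grips with 20 to 120 N. Pads are 22 mm wide; open, the fingers measure 114 mm over their backs; the gripper's body (76 mm by 85 mm) begins 54 mm behind the grasp point. The pads swing forward as they close: fully open they stand 13 mm farther back than shut.
Start: joints at [1.095, 0.307, 1.506, -0, 1.328, -0.073], TCP at [0.225, 0.529, 0.231] pointing down, gripper open.
Joint ranges: [-3.12, 3.12], [-1.05, 2.28], [0.14, 2.33], [-1.42, 4.57], [0.1, 2.73], [-2.68, 2.68]. Speed limits (rad/s): [2.57, 2.57, 3.14, 3.14, 3.14, 3.14].

INTERFACE

Orientations are given as [roll, pitch, yaw] about the fixed x, y, z axes, in that order (R = Rz(yaw) Ry(pitch) Rx(roll)).
In Python, from workcell import robot, vision, find_in, silhouettes gives the robot as it stands.
- The arm moves only by the tool jog_arm, never from a script. Its argument "commands" is a list that holds one entry, the list of rows, each a list of 5 numbers: the opening, from -1 (shut) to 1 (fully open), so that 0 is half open, then the shift along the tool's x, y, z in cm, then the turn about the tool's z in degrees. In form: [[[hand, dx, dy, dz, turn], ...]]. A call has 1 to 5 rows; each row is the pose to reach, as a shift and turn from the pose commanded when the call began, along the tool's axes at that moment; what a row does not reach only later rows make up. A row lasts 1/8 s, in which the tool goes at most 62.5 mm and 10.7 degrees, less where a joint would pass 70% of its speed; a pose out of reach is approached as far as the arm can. A call with a gripper value outside its range is refused whole. The fingers move at their own pace and stop on an object; the grip force is fixed at half the most. Time passes only in rows, so rows that repeat a pose let the fingers close. It gives the time, the measured TCP pose, the force and the opening at its end, in the units of the state.
- robot.read_state(): the state, without advancing time (a new reading comes with each control period).
- vision.capture(name): name is "scene" or "side" or "wrist"; returns the picture (480x640x3 uint8, red, green, blue); there is no depth.
- vision.camera_params(name): a dict with "camera_matrix" (3x3 intrinsics, pixels), "camera_from_world" (4x4, takes a point from world to camera coordinates). Camera axes: x right, y down, z forward; pixel columns grow to the right and rows downward; lengths in m; the calibration is good to about 2 mm. A picture is of the moment at which its call begins: read the wrist's pose just before it. camera_params takes no time and is no camera call; for the wrist camera it gives the pose at the moment of the call.
- robot.finish_job(): hands the job in, once; it reports no verdict.
Trained networks look in the newest picture that a camera, given by its name, has taken for a name from the list of things; names that differ only in an ending like _2 or _b are one class to them, and where a whole thing is asked for, a point or a joint stands for the part that bears it (a point fixed in the world has none). Each returns a list of dicts, best first, with "conf" (0 to 1); they miss things now and then, are a little off and sometimes report something else, mostly with a low value. They report only what shows in the picture. A call takes as long as a camera call. They do not tell look-alikes from the thing itself.
- find_in(name, camera): "rect" ([centre column, centre row, width, height] in pixels, round what is visible of it).
- silhouettes(name, camera): "pixels" (480x640 bool, what is visible of it) and "rect" ([centre column, centre row, width, height] in pixels, round what is visible of it).
The state is a dict: "t": time; "joint_pos": joint angles; "qvel": joint speeds; "tau": joint torques, N m; "tcp_pos": TCP position; "tcp_rot": TCP orientation; "contact_force": force on the tool from outside, world axes, zero at the start; "wrist_torque": the same for the moment, N m; "finger_gap": finger opening in m.
Only numpy, scipy, OpenCV 4.12 (cv2) and the standard library are available. Lean on these libraries where they do the work, as an engineer would, in place of code of your own. Each camera call takes 0.05 s, during which the arm holds its last target.

TASK

Load the shake-test box: slide its front bolt right open, lift the lid a little until the hidden red catch stands up out of its well, leave the lid resting there and push the catch fully to its free side (away from the dial), then open the lid wide. Lay every welded housing from the bench inside the box, shut the lid completely and slide the bolt fully home again; the catch stays on its free side. Also set the dial so that its white pointer is at the green mark, and do not disturb the tape roll, the jar or the tub of caps.

Things in the scene. Friction and masses are not known exactly. Their poses are not given: they have to be found in the camera images.
- shaker: The shake-test box, fixed: open-topped grey chamber 180 (x) x 280 (y) mm, rim at z 85, walls 8 thick, inner floor at z 10, with a blue lid. Origin: on the bench under the chamber's centre; x points away from the robot to the hinge side, y left, z up. Offsets called box (x, y, z) are in mm in this frame. Right of it the grey dial pod: x -90 to 50, y -258 to -140, top z 70.
- latch_block (a point): Middle of the top of the dark latch block on the box's front: box x -163 to -102, y -125 to 60, top z 85; this point is box (-132, -32, 85). Sunk in it are two wells, side by side in y, parted by a rib (top at z 79), for the red catch.
- keeper (a point): Tip of the aluminium keeper bracket on the latch block, box (-108, 12, 125): post at x -112 to -104, y -30 to -18, from it an arm to y 12, z 121 to 129, that stops the catch from rising.
- lid (a joint): Lid angle, rad: 0 shut, grows as it opens, stop at 1.5; open it to 1.35 or more to load. A 180 x 280 x 10 mm plate hinged along the rear rim; a stiff friction hinge holds it wherever it is left (about 5 to 8 N at the handle to raise it). With the bolt shut it rises only about 0.02; with the bolt open and the catch not pushed it stops at about 0.18, where the catch meets the keeper.
- lid_handle (a point): Centre of the lid's handle, a steel bar 12 mm thick, 110 long, parallel to the box's y, its centre 40 mm above the lid's top face, on a 10 mm post 5 mm in from each end. At lid angle a it lies, from lid_hinge, at x = -145 cos a + 50 sin a, z = 145 sin a + 50 cos a (mm, box frame).
- lid_hinge (a point): Middle of the hinge line, which is parallel to the box's y axis, at box (90, 0, 85) mm.
- bolt (a joint): Front bolt (primary latch), m: 0 shut (over the wells, holding the catch and so the lid down), slides towards the box's -y (towards the dial), fully open at 0.100. Slides stiffly, about 3 N, and stays where left.
- bolt_knob (a point): Point on the axis of the bolt's upright black round knob, 16 mm in diameter, 36 tall, 12 mm below its top; the knob stands on a flat aluminium plate 42 x 70 x 10 mm (plate top 24 mm below this point). At box (-138, 15 - travel, 122) mm.
- catch (a joint): Red secondary catch on the lid's front edge, m: 0 locked, slides to the box's +y (away from the dial), free at its stop 0.034; needs about 1.5 N, stays where left. It slides only while the lid is raised 0.06 to 0.18 rad: with the lid down the rib blocks it, and between its two ends the rib keeps the lid from shutting.
- catch_tip (a point): Point in the catch, a red block 50 (x) x 14 (y) x 15 (z) mm: 11 mm behind its front end, midway in width and height. Lid shut: at box (-139, 0 + travel, 77.5), sunk in the well and covered by the bolt; with the lid at 0.15 rad it has risen by about 34 mm and stands above the latch block.
- dial (a joint): Dial angle, rad: 0 with the white pointer towards the front (box -x), grows clockwise seen from above, 0 to 3.8 between stops; light friction, stays where left.
- dial_grip (a point): On the dial's axis at grip height, box (-20, -200, 99.5) mm: the dial is a black disc of 56 mm diameter, 8 mm thick, with an upright grip bar 50 long, 12 thick, on top, its top 12 mm above this point and its foot 20 mm below. The bar points along the pointer.
- dial_pointer (a point): Tip of the dial's white pointer, 36 mm from the axis.
- mark (a joint): Angle of the green mark on the dial's scale, in the dial's own angle: the dial is set when joint dial equals joint mark. It cannot be moved.
- green_mark (a point): The green mark at the pointer's radius, 36 mm from the dial's axis.
- housing1_mid (a point): Centre of a welded housing, a rounded block 100 x 36 x 32 mm, 60 to 130 g, white with a red cap at one end, lying on the bench; x along its length (red end at -x), z up. Two or three housings are present; None if absent.
- housing2_mid (a point): Centre of a welded housing, a rounded block 100 x 36 x 32 mm, 60 to 130 g, white with a red cap at one end, lying on the bench; x along its length (red end at -x), z up. Two or three housings are present; None if absent.
- housing3_mid (a point): Centre of a welded housing, a rounded block 100 x 36 x 32 mm, 60 to 130 g, white with a red cap at one end, lying on the bench; x along its length (red end at -x), z up. Two or three housings are present; None if absent.
- tape: Bystander: yellow roll of tape, 90 mm wide, 45 tall; origin under its centre.
- jar: Bystander: white jar with red lid, 64 mm wide, 100 tall; origin under its centre.
- captub: Bystander: grey tub of red caps, 110 x 150 x 50 mm; origin under its centre.
Things that resemble listed ones, but are neither listed nor needed, are in the scene too. What is shaped like the part that bears housing2_mid but black or brown is not meant. What is shaped like the part that bears housing3_mid but turquoise is not meant.

How it is judged:
On the way, in this order (a step that is already met when the one before it is completed fails the run):
1. the bolt is slid fully open with the lid still down (value of joint bolt above 0.085 m and value of joint lid below 0.04 rad), for 0.1 s.
2. the lid is lifted slightly (0.08 to 0.25 rad), the catch still locked (value of joint lid between 0.08 and 0.25 rad and value of joint catch below 0.008 m), for 0.2 s.
3. the catch is pushed to its free side while the lid is only slightly up (value of joint catch above 0.028 m and value of joint lid below 0.25 rad), for 0.1 s.
4. the lid is opened wide (over 1.1 rad) (value of joint lid above 1.1 rad), for 0.2 s.
5. all housings lie in the box with the lid still wide open (x of housing1_mid in the frame of shaker between -0.083 and 0.083 m and y of housing1_mid in the frame of shaker between -0.133 and 0.133 m and z of housing1_mid in the frame of shaker between 0.01 and 0.06 m and x of housing2_mid in the frame of shaker between -0.083 and 0.083 m and y of housing2_mid in the frame of shaker between -0.133 and 0.133 m and z of housing2_mid in the frame of shaker between 0.01 and 0.06 m and x of housing3_mid in the frame of shaker between -0.083 and 0.083 m and y of housing3_mid in the frame of shaker between -0.133 and 0.133 m and z of housing3_mid in the frame of shaker between 0.01 and 0.06 m and value of joint lid above 0.8 rad), for 0.2 s.
6. the lid is shut again (value of joint lid below 0.03 rad and x of housing1_mid in the frame of shaker between -0.083 and 0.083 m and y of housing1_mid in the frame of shaker between -0.133 and 0.133 m and z of housing1_mid in the frame of shaker between 0.01 and 0.06 m and x of housing2_mid in the frame of shaker between -0.083 and 0.083 m and y of housing2_mid in the frame of shaker between -0.133 and 0.133 m and z of housing2_mid in the frame of shaker between 0.01 and 0.06 m and x of housing3_mid in the frame of shaker between -0.083 and 0.083 m and y of housing3_mid in the frame of shaker between -0.133 and 0.133 m and z of housing3_mid in the frame of shaker between 0.01 and 0.06 m), for 0.2 s.
At the end, for the whole second after the job is handed in: All present housings are at rest inside the chamber, the lid is shut (under 0.03 rad), the bolt is shut (within 15 mm of home), the catch is on its free side (over 26 mm), and the dial's pointer tip is within 5.5 mm of the green mark (about 0.15 rad) (all of step 6 and value of joint bolt below 0.015 m and value of joint catch above 0.026 m and distance between dial_pointer and green_mark below 0.0055 m and linear speed of each of housing1, housing2, housing3 below 0.02 m/s); the robot touches nothing.
It fails at once if the tape is disturbed (moved over 30 mm) (distance of tape from where it was at the start of the episode above 0.03 m).
It fails at once if the jar is disturbed (moved over 30 mm) (distance of jar from where it was at the start of the episode above 0.03 m).
It fails at once if the captub is disturbed (moved over 30 mm) (distance of captub from where it was at the start of the episode above 0.03 m).
Of housing1, housing2, housing3 only 2 to 3 are there at a start; the rules pass over those that are not, and their reading is None.
At some moment in a run one of housing1, housing2, housing3 may be knocked a few centimetres aside while the robot is not near it.
Once in a run the grip may slacken for a moment while it holds something.
It also fails if it takes over 208 s, if anything falls off the work surface, if the arm or the gripper's body presses on something with over 40 N, if the wrist force passes 120 N, or if a joint passes its speed limit or range.

## Working session

There is one attempt and no reset: what is moved stays moved. The work goes in short steps, Python scripts to look and compute and a tool call to move; the robot and the scene stay as the last step left them, time stands still between calls to the robot, and variables do not carry over. Pictures are saved under pics/ and viewed, and the job is handed in when it is done.

Besides the shell and the picture viewer there is one more tool, called after "Call:" as name([rows], argument=value, ...), one row to a line, values as JSON. jog_arm: Moves the arm, as the interface text tells. Its arguments: {"type":"object","properties":{"commands":{"type":"array"}},"required":["commands"]}

```bash
ls; mkdir -p pics; python3 - <<'E'
from workcell import robot, vision
import cv2
for n in ["scene","side","wrist"]:
    im=vision.capture(n); cv2.imwrite(f"pics/{n}0.png",im[:,:,::-1])
    p=vision.camera_params(n); print(n,p)
print(robot.read_state())
E
```

```text
pics
scene {'camera_matrix': array([[577.88568891,   0.        , 306.2278691 ],
       [  0.        , 577.88568891, 245.10197672],
       [  0.        ,   0.        ,   1.        ]]), 'camera_from_world': array([[ 0.26866915,  0.96320667,  0.00705746, -0.09286776],
       [ 0.79252077, -0.21688315, -0.5699759 , -0.39471474],
       [-0.54747394,  0.15872812, -0.8216311 ,  2.0772309 ],
       [ 0.        ,  0.        ,  0.        ,  1.        ]])}
side {'camera_matrix': array([[481.00869686,   0.        , 327.58149012],
       [  0.        , 481.00869686, 245.27963221],
       [  0.        ,   0.        ,   1.        ]]), 'camera_from_world': array([[ 0.92326639, -0.38405841, -0.0088496 , -0.5558803 ],
       [-0.21997384, -0.50964501, -0.83178932,  0.1924421 ],
       [ 0.31494553,  0.7699098 , -0.55502091,  1.2110766 ],
       [ 0.        ,  0.        ,  0.        ,  1.        ]])}
wrist {'camera_matrix': array([[335.95962368,   0.        , 316.02491756],
       [  0.        , 335.95962368, 238.97599678],
       [  0.        ,   0.        ,   1.        ]]), 'camera_from_world': arra
[... 226 characters left out ...]
 1.        ]])}
{'t': 0.15, 'joint_pos': array([ 1.09552555e+00,  3.07417550e-01,  1.50734760e+00, -2.78008541e-05,
        1.32839221e+00, -7.35334245e-02]), 'qvel': array([-6.14533461e-04, -2.73862230e-03, -4.30813057e-03, -1.58101402e-03,
        4.66923956e-05,  2.93226730e-04]), 'tau': array([-2.00920072e-04, -4.57975638e+01, -2.52218860e+01, -4.94339417e-05,
        8.46030540e-03, -2.01803937e-05]), 'tcp_pos': array([0.2246488 , 0.52874056, 0.23059296]), 'tcp_rot': array([-3.14150460e+00,  1.56246159e-03,  1.16906574e+00]), 'contact_force': array([-0.10776947,  0.01125038,  0.03224441]), 'wrist_torque': array([-0.04224026,  0.05336847,  0.01850221]), 'finger_gap': 0.08551125785168794}
```

View pics/scene0.png

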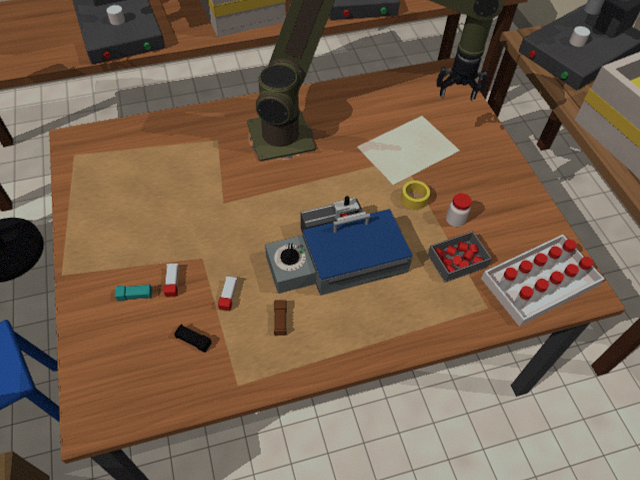

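View pics/side0.png

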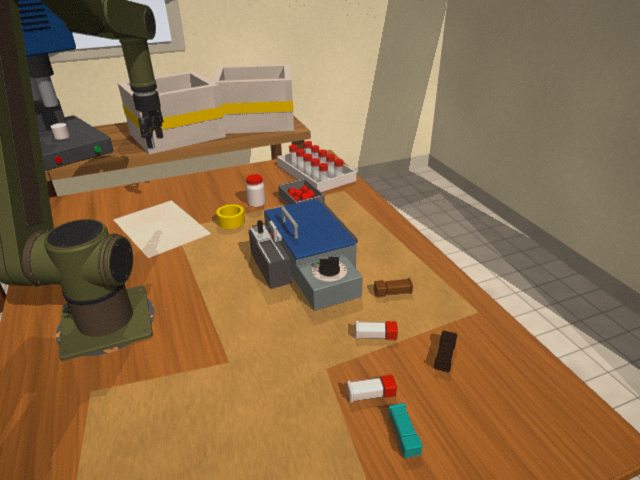

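View pics/wrist0.png

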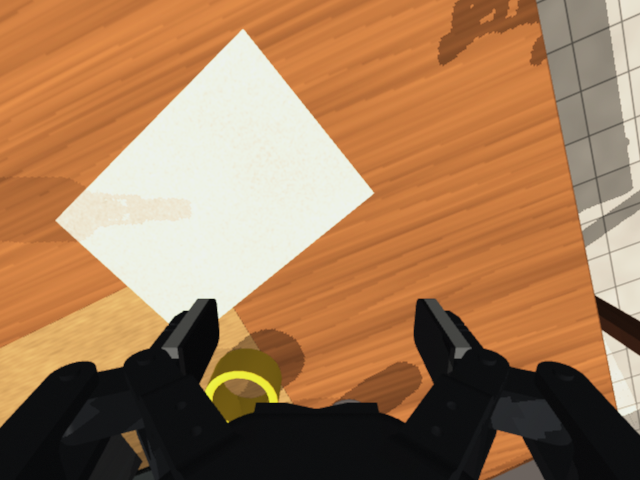

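```bash
python3 - <<'E'
import cv2
s=cv2.imread("pics/scene0.png"); cv2.imwrite("pics/s_c.png",cv2.resize(s[180:310,250:430],None,fx=4.4,fy=4.4,interpolation=cv2.INTER_CUBIC))
s=cv2.imread("pics/side0.png"); cv2.imwrite("pics/d_c.png",cv2.resize(s[190:320,230:380],None,fx=4.6,fy=4.6,interpolation=cv2.INTER_CUBIC))
E
```

```text
(no output)
```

View pics/s_c.png

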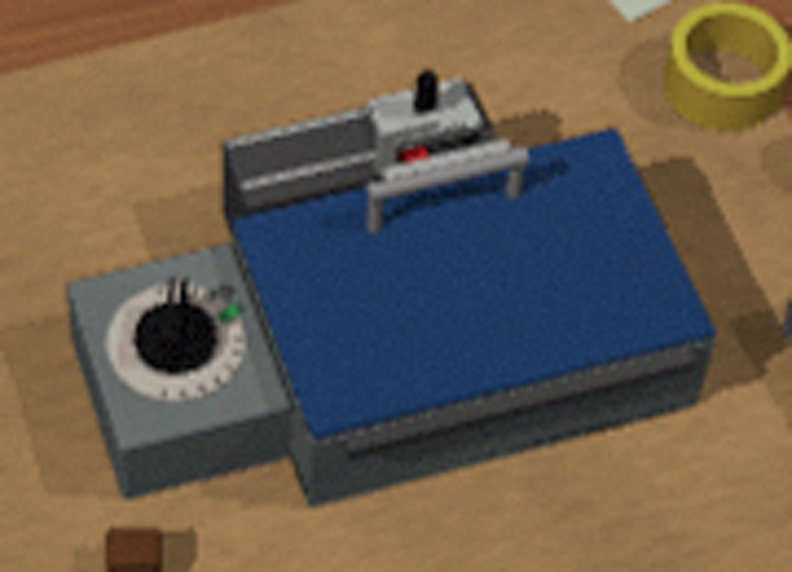

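View pics/d_c.png

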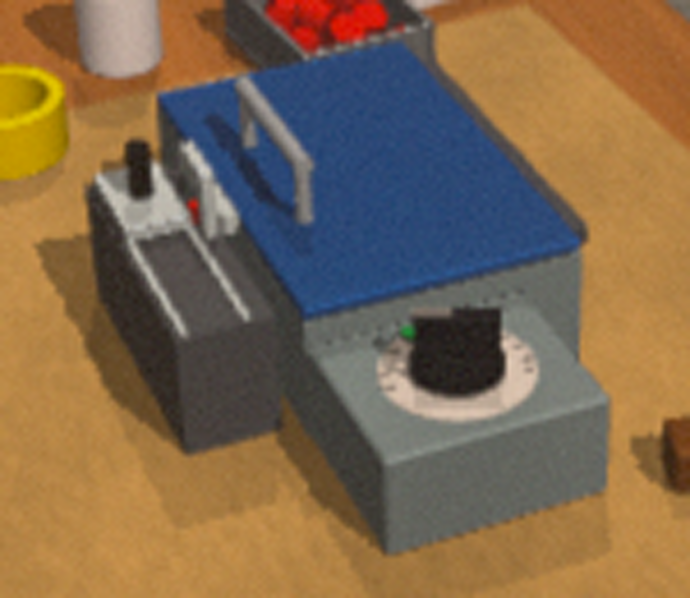

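```bash
cat > h.py <<'E'
import numpy as np, cv2
from workcell import robot, vision
P={}
def par(n):
    p=vision.camera_params(n); return p["camera_matrix"],p["camera_from_world"]
def proj(X,K,T):
    X=np.atleast_2d(X); c=X@T[:3,:3].T+T[:3,3]; u=c@K.T; return u[:,:2]/u[:,2:]
def ray_z(uv,z,K,T):
    d=np.linalg.inv(K)@np.array([uv[0],uv[1],1.]); R=T[:3,:3]; o=-R.T@T[:3,3]; d=R.T@d
    return o+d*(z-o[2])/d[2]
E
python3 - <<'E'
from h import *
from scipy.optimize import least_squares
sc=lambda a,b:(250+(a+.5)/4.4-.5,180+(b+.5)/4.4-.5)
sd=lambda a,b:(230+(a+.5)/4.6-.5,190+(b+.5)/4.6-.5)
pts=[('scene',(-90,140,95),sc(612,130)),('scene',(-90,-140,95),sc(235,222)),('scene',(90,-140,95),sc(315,435)),('scene',(90,140,95),sc(715,335)),('scene',(-90,-258,70),sc(68,283)),('scene',(50,-258,70),sc(125,450)),
('side',(-90,140,95),sd(162,95)),('side',(-90,-140,95),sd(305,315)),('side',(90,-140,95),sd(583,240)),('side',(90,140,95),sd(410,48)),('side',(-90,-258,70),sd(388,460)),('side',(50,-258,70),sd(606,405))]
C={n:par(n) for n in('scene','side')}
def W(p,q):
    c,s=np.cos(p[2]),np.sin(p[2]); q=np.array(q)/1e3; return np.array([p[0]+c*q[0]-s*q[1],p[1]+s*q[0]+c*q[1],q[2]])
def f(p): return np.concatenate([proj(W(p,q),*C[n])[0]-uv for n,q,uv in pts])
r=least_squares(f,[.75,0,0],loss='soft_l1'); print(r.x); print(f(r.x).reshape(-1,2).round(1))
for nm,q in dict(knob=(-138,15,122),knobtop=(-138,15,134),knobfoot=(-138,15,98),handle=(-55,0,135),dial=(-20,-200,99.5),dialtop=(-20,-200,111.5),keeper=(-108,12,125)).items():
    w=W(r.x,q); print(nm,w.round(4),proj(w,*C['scene'])[0].round(1),proj(w,*C['side'])[0].round(1), np.hypot(w[0],w[1]).round(3))
for nm,uv in dict(knobtop=(347,196.5)).items(): pass
for uv in [(171,280),(228,293)]: print(ray_z(uv,.016,*C['scene']))
for uv in [(377,331),(372,389)]: print(ray_z(uv,.016,*C['side']))
g=sc(231,312); w=ray_z(g,.071,*C['scene']); d=w-W(r.x,(-20,-200,70)); c,s=np.cos(r.x[2]),np.sin(r.x[2]); bx,by=c*d[0]+s*d[1],-s*d[0]+c*d[1]; print('green',bx,by,np.hypot(bx,by))
# clockwise from -x
print('angle',np.arctan2(by,-bx))
E
```

```text
[0.57939555 0.08890161 0.01800635]
[[ 1.7 -0.7]
 [-0.4 -0.9]
 [-0.5  0.2]
 [ 1.  -0.4]
 [-0.5 -0.9]
 [-1.3 -0.1]
 [-0.2 -0.4]
 [ 0.6 -0.7]
 [ 1.1  0.2]
 [-0.4 -1.7]
 [-0.4  0.9]
 [ 2.4 -1.2]]
knob [0.4411 0.1014 0.122 ] [347.2 200. ] [260.9 224.9] 0.453
knobtop [0.4411 0.1014 0.134 ] [347.5 197.5] [260.5 221.2] 0.453
knobfoot [0.4411 0.1014 0.098 ] [346.7 205. ] [261.6 232. ] 0.453
handle [0.5244 0.0879 0.135 ] [351.8 219.5] [290.1 217.2] 0.532
dial [ 0.563  -0.1114  0.0995] [289.5 251.7] [329.8 261.7] 0.574
dialtop [ 0.563  -0.1114  0.1115] [289.5 249.3] [329.8 257.9] 0.574
keeper [0.4712 0.099  0.125 ] [349.6 207.1] [271.3 222.2] 0.481
[ 0.51333398 -0.46224176  0.016     ]
[ 0.6014714  -0.30840011  0.016     ]
[ 0.60113362 -0.31086409  0.016     ]
[ 0.51150569 -0.46063059  0.016     ]
green -0.012143971176076622 0.04148883153001403 0.0432296099641353
angle 1.286045940003576
```

```bash
cat >> h.py <<'E'
BX=[0.57939555,0.08890161,0.01800635]
def B(x,y,z,p=None):
    p=BX if p is None else p
    c,s=np.cos(p[2]),np.sin(p[2]); q=np.array([x,y,z])/1e3; return np.array([p[0]+c*q[0]-s*q[1],p[1]+s*q[0]+c*q[1],q[2]])
def inB(w,p=None):
    p=BX if p is None else p
    c,s=np.cos(p[2]),np.sin(p[2]); d=np.array(w)-[p[0],p[1],0]; return np.array([c*d[0]+s*d[1],-s*d[0]+c*d[1],d[2]])*1e3
from scipy.spatial.transform import Rotation as Ro
def go(w,yaw=None):
    s=robot.read_state(); R=Ro.from_euler('xyz',s['tcp_rot']).as_matrix()
    d=R.T@(np.array(w)-s['tcp_pos'])*100
    t=0 if yaw is None else -np.degrees((yaw-s['tcp_rot'][2]+np.pi)%(2*np.pi)-np.pi)
    print('t',round(s['t'],2),'tcp',s['tcp_pos'].round(4),'yaw',s['tcp_rot'][2].round(3),'gap',round(s['finger_gap'],4),'-> shift cm',d.round(2),'turn',round(t,1))
def snap(n,f,crop=None,k=1):
    im=vision.capture(n)[:,:,::-1]
    if crop: im=im[crop[1]:crop[3],crop[0]:crop[2]]
    if k!=1: im=cv2.resize(im,None,fx=k,fy=k,interpolation=cv2.INTER_CUBIC)
    cv2.imwrite('pics/'+f,im)
E
python3 -c "
from h import *
go(np.array([.4411,.1014,.20]),1.589)
K,T=par('wrist');print(-T[:3,:3].T@T[:3,3])"
```

```text
t 0.15 tcp [0.2246 0.5287 0.2306] yaw 1.169 gap 0.0855 -> shift cm [-30.86  36.63   3.1 ] turn -24.1
[0.1554029 0.5586438 0.3723684]
```

Call:
jog_arm([
  [[1,-4,4.7,0,-6],[1,-8,9.4,0,-12],[1,-12,14.1,0,-18],[1,-16,18.8,0,-24],[1,-20,23.5,0,-24]],
])

```text
t: 0.78
tcp_pos: [0.3634, 0.2514, 0.2313]
tcp_rot: [3.141, 0.0, 1.589]
contact_force: [1.6, -0.0, 0.5]
finger_gap: 0.0855
```

```bash
python3 -c "
from h import *
go(np.array([.4411,.1014,.20]),1.589)"
```

```text
t 0.78 tcp [0.3634 0.2514 0.2313] yaw 1.589 gap 0.0855 -> shift cm [-15.14   7.49   3.13] turn 0.0
```

Call:
jog_arm([
  [[1,-5,2.5,0,0],[1,-10,5,0,0],[1,-14.5,7,1,0],[1,-14.5,7,3,0],[1,-14.5,7,3,0]],
])

```text
t: 1.4
tcp_pos: [0.4341, 0.1085, 0.1999]
tcp_rot: [-3.137, 0.0, 1.586]
contact_force: [-0.4, 0.5, -0.5]
finger_gap: 0.0854
```

```bash
python3 -c "
from h import *
go(np.array([.4411,.1014,.20]),1.589)
snap('wrist','w1.png'); K,T=par('wrist')
for q in [(-138,15,134),(-138,15,98),(-108,12,129),(-90,140,95),(-90,-140,95),(-55,55,141),(-55,-55,141),(-55,-50,141),(-20,-200,111.5)]: print(q,proj(B(*q),K,T)[0].round(0))"
```

```text
t 1.4 tcp [0.4341 0.1085 0.1999] yaw 1.586 gap 0.0854 -> shift cm [-0.72  0.69 -0.01] turn -0.2
(-138, 15, 134) [304. 263.]
(-138, 15, 98) [306. 246.]
(-108, 12, 129) [300. 300.]
(-90, 140, 95) [459. 301.]
(-90, -140, 95) [117. 301.]
(-55, 55, 141) [361. 375.]
(-55, -55, 141) [207. 375.]
(-55, -50, 141) [214. 375.]
(-20, -200, 111.5) [ 48. 386.]
```

View pics/w1.png

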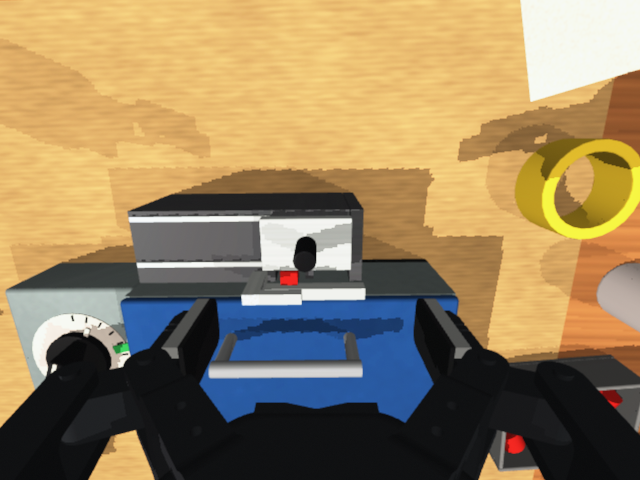

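Call:
jog_arm([
  [[0.2,-0.7,0.7,0,0],[0.2,-0.7,0.7,5,0],[0.2,-0.7,0.7,9.5,0],[0.2,-0.7,0.7,9.5,0]],
])

```text
t: 1.95
tcp_pos: [0.4404, 0.1026, 0.1045]
tcp_rot: [-3.135, 0.001, 1.589]
contact_force: [-0.2, -0.3, 1.5]
finger_gap: 0.0512
```

```bash
python3 -c "
from h import *
go(np.array([.4411,.1014,.105]),1.589)
snap('wrist','w2.png')
snap('side','d2.png',(200,160,400,320),4)"
```

```text
t 1.95 tcp [0.4404 0.1026 0.1045] yaw 1.589 gap 0.0512 -> shift cm [-0.12  0.07 -0.05] turn 0.0
```

View pics/w2.png

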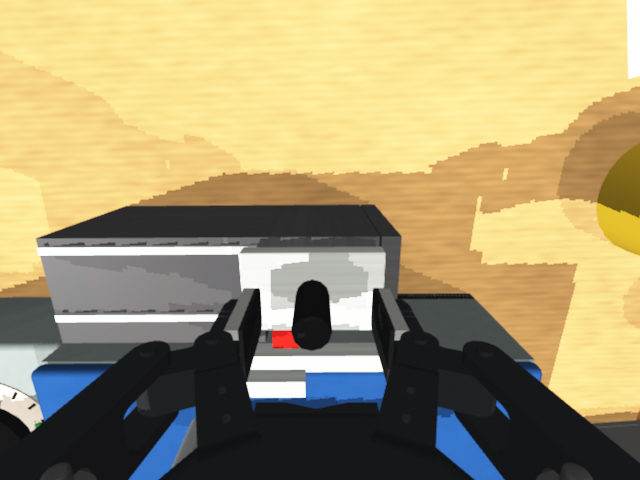

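View pics/d2.png

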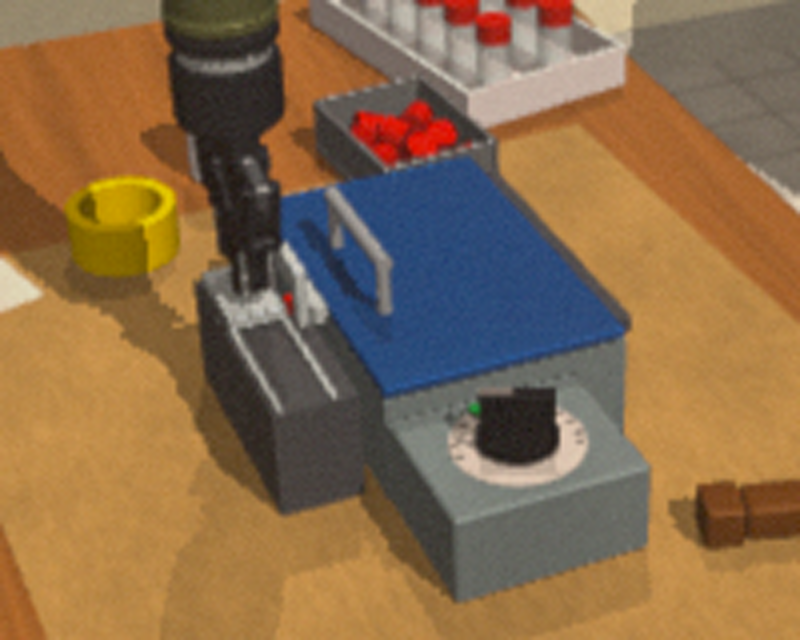

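Call:
jog_arm([
  [[-1,-0.1,0,-0.1,0],[-1,-0.1,0,-0.1,0],[-1,-0.1,0,-0.1,0],[-1,-0.1,0,-0.1,0]],
])

```text
t: 2.55
tcp_pos: [0.4442, 0.1009, 0.1093]
tcp_rot: [3.137, 0.001, 1.589]
contact_force: [-1.0, -2.8, 7.5]
finger_gap: 0.0138
```

Call:
jog_arm([
  [[-1,0,0,-0.3,0],[-1,-2,0,-0.3,0],[-1,-4,0,-0.3,0],[-1,-6,0,-0.3,0],[-1,-8,0,-0.3,0]],
])

```text
t: 3.18
tcp_pos: [0.4459, 0.022, 0.1096]
tcp_rot: [3.138, -0.002, 1.587]
contact_force: [7.6, 3.7, -19.7]
finger_gap: 0.0141
```

Call:
jog_arm([
  [[-1,-1,-0.2,0.2,0],[-1,-2.2,-0.2,0.2,0],[-1,-2.4,-0.2,0.2,0],[-1,-2.4,-0.2,0.2,0]],
])

```text
t: 3.68
tcp_pos: [0.4464, 0.0004, 0.1095]
tcp_rot: [3.133, -0.006, 1.584]
contact_force: [7.8, 12.8, -5.2]
finger_gap: 0.0137
```

```bash
python3 -c "
from h import *
go(B(-138,-85,110))
snap('wrist','w3.png'); snap('side','d3.png',(200,160,400,320),4)"
```

```text
t 3.67 tcp [4.464e-01 4.000e-04 1.095e-01] yaw 1.584 gap 0.0137 -> shift cm [ 0.11 -0.34 -0.05] turn 0
```

View pics/w3.png

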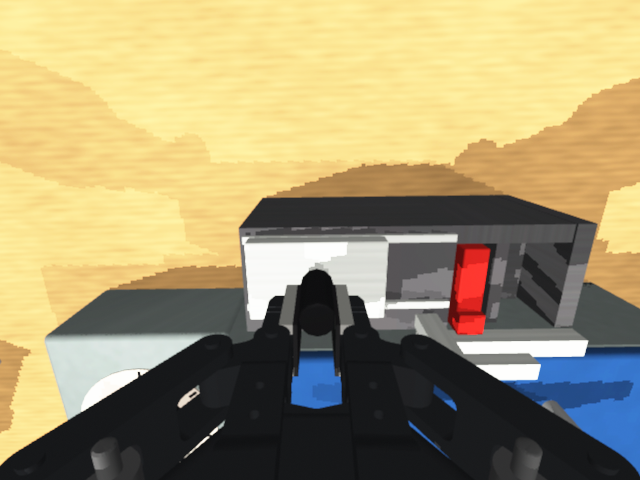

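Call:
jog_arm([
  [[0.3,0,0,0,0],[0.3,0,0,0,0],[0.3,0,0,-4,0],[0.3,0,0,-10,0],[0.3,2,0,-14,0]],
])

```text
t: 4.4
tcp_pos: [0.4426, 0.0167, 0.2511]
tcp_rot: [3.139, 0.001, 1.586]
contact_force: [1.2, -0.2, -0.1]
finger_gap: 0.0557
```

```bash
python3 -c "
from h import *
go(B(-55,0,220),.018)
snap('wrist','w4.png'); K,T=par('wrist'); np.savez('w4.npz',K=K,T=T)
for q in [(-138,-85,134),(-90,140,95),(-90,-140,95),(-55,55,141),(-55,-55,141),(-20,-200,111.5),(-163,60,85),(-163,-125,85)]: print(q,proj(B(*q),K,T)[0].round(0))"
```

```text
t 4.4 tcp [0.4426 0.0167 0.2511] yaw 1.586 gap 0.0557 -> shift cm [7.   8.28 3.13] turn 89.8
(-138, -85, 134) [294. 227.]
(-90, 140, 95) [530. 263.]
(-90, -140, 95) [241. 263.]
(-55, 55, 141) [457. 321.]
(-55, -55, 141) [330. 321.]
(-20, -200, 111.5) [181. 336.]
(-163, 60, 85) [453. 186.]
(-163, -125, 85) [254. 186.]
```

View pics/w4.png

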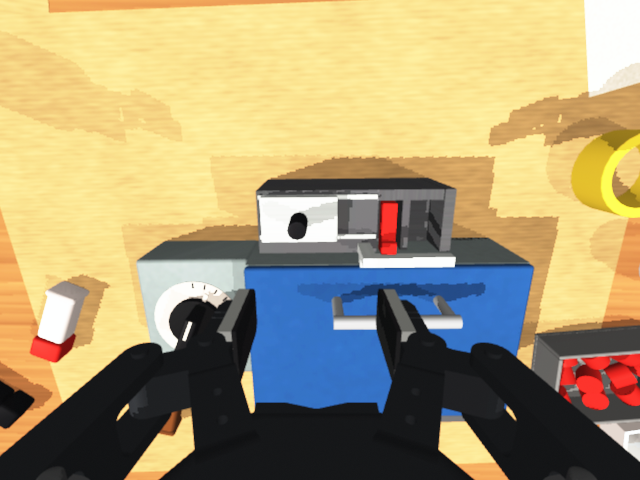

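Call:
jog_arm([
  [[0.3,2,2,0,10],[0.3,4,4,0,20],[0.3,6,6,0,30],[0.3,7,8,0,40],[0.3,7,8.3,0,50]],
])

```text
t: 5.08
tcp_pos: [0.5248, 0.0895, 0.248]
tcp_rot: [3.141, -0.0, 0.71]
contact_force: [-0.4, -0.2, -0.4]
finger_gap: 0.056
```

Call:
jog_arm([
  [[0.3,0,0,0,10],[0.3,0,0,0,20],[0.3,0,0,0,30],[0.3,0,0,0,40],[0.3,0,0,0,40]],
])

```text
t: 5.7
tcp_pos: [0.5234, 0.0886, 0.2482]
tcp_rot: [3.141, 0.001, 0.019]
contact_force: [-0.1, 0.5, 0.4]
finger_gap: 0.0553
```

```bash
python3 -c "
from h import *
go(B(-55,0,118),.018)
snap('wrist','w5.png'); K,T=par('wrist')
for q in [(-55,55,141),(-55,-55,141),(-20,-200,111.5)]: print(q,proj(B(*q),K,T)[0].round(0))"
```

```text
t 5.7 tcp [0.5234 0.0886 0.2482] yaw 0.019 gap 0.0553 -> shift cm [ 0.11  0.07 13.02] turn 0.0
(-55, 55, 141) [317. 166.]
(-55, -55, 141) [316. 302.]
(-20, -200, 111.5) [350. 414.]
```

View pics/w5.png

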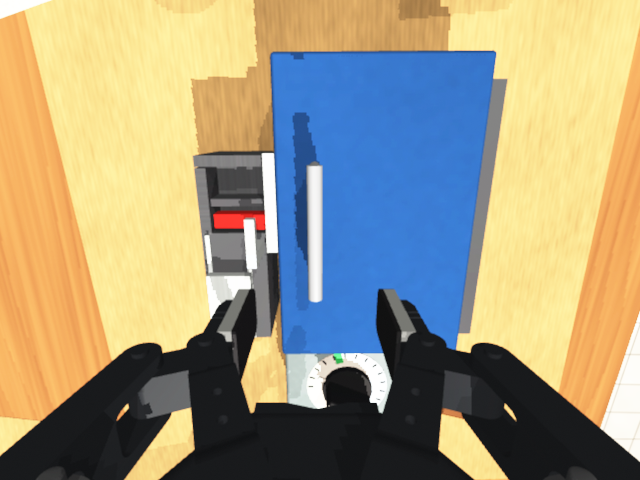

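Call:
jog_arm([
  [[-0.2,0.1,0,0,0],[-0.25,0.1,0,3,0],[-0.25,0.1,0,8,0],[-0.25,0.1,0,13,0],[-0.25,0.1,0,13,0]],
])

```text
t: 6.38
tcp_pos: [0.5213, 0.0886, 0.115]
tcp_rot: [3.141, 0.009, 0.018]
contact_force: [0.7, 0.2, 1.0]
finger_gap: 0.0322
```

Call:
jog_arm([
  [[-1,0,0,0,0],[-1,0,0,0,0],[-1,0,0,0,0],[-1,0,0,0,0]],
])

```text
t: 6.88
tcp_pos: [0.5221, 0.0889, 0.1193]
tcp_rot: [3.141, 0.004, 0.018]
contact_force: [-5.7, 0.4, -3.5]
finger_gap: 0.01
```

Call:
jog_arm([
  [[-1,0.3,0,-0.7,0],[-1,0.5,0,-1.3,0],[-1,0.9,0,-2.1,0],[-1,0.9,0,-2.1,0],[-1,0.9,0,-2.1,0]],
])

```text
t: 7.5
tcp_pos: [0.5311, 0.0892, 0.1408]
tcp_rot: [-3.142, 0.005, 0.018]
contact_force: [-9.0, -0.0, 1.1]
finger_gap: 0.0099
```

```bash
python3 -c "
from h import *
go(B(-138,-40,110),1.589)
snap('side','d4.png',(200,140,400,290),4)"
```

```text
t 7.5 tcp [0.5311 0.0892 0.1408] yaw 0.018 gap 0.0099 -> shift cm [-8.95  4.12  3.12] turn -90.0
```

View pics/d4.png

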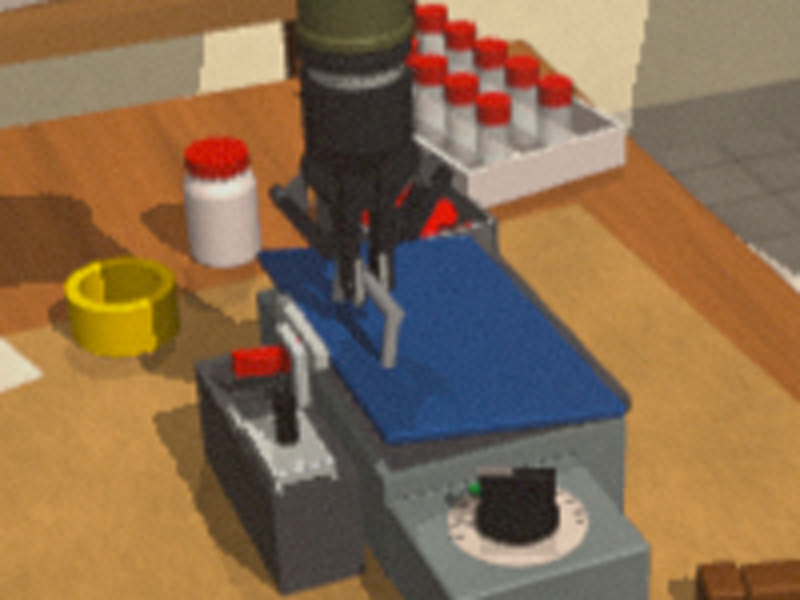

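Call:
jog_arm([
  [[-0.25,0,0,0,0],[-0.25,0,0,0,0],[-0.25,0,0,-3,0],[-0.25,0,0,-8,0],[-0.25,-4,2,-8,-10]],
])

```text
t: 8.18
tcp_pos: [0.5019, 0.0691, 0.2252]
tcp_rot: [3.139, -0.016, 0.197]
contact_force: [-1.3, -0.4, -0.2]
finger_gap: 0.0318
```

Call:
jog_arm([
  [[-1,0,0,0,-10],[-1,0,0,0,-20],[-1,0,0,0,-30],[-1,0,0,0,-40],[-1,0,0,0,-50]],
])

```text
t: 8.8
tcp_pos: [0.4959, 0.0684, 0.2208]
tcp_rot: [3.138, -0.002, 1.07]
contact_force: [-0.1, 0.1, 0.4]
finger_gap: -0.0004
```

Call:
jog_arm([
  [[-1,0,0,0,-10],[-1,0,0,0,-20],[-1,0,0,0,-30],[-1,0,0,0,-30]],
])

```text
t: 9.3
tcp_pos: [0.4955, 0.0685, 0.2205]
tcp_rot: [3.138, -0.0, 1.586]
contact_force: [0.4, -0.7, 0.1]
finger_gap: -0.0001
```

```bash
python3 -c "
from h import *
go(B(-138,-38,102),1.589)
snap('wrist','w6.png');snap('scene','s6.png',(230,120,430,270),4)"
```

```text
t 9.3 tcp [0.4955 0.0685 0.2205] yaw 1.586 gap -0.0001 -> shift cm [-1.92 -5.41 11.83] turn -0.2
```

View pics/w6.png

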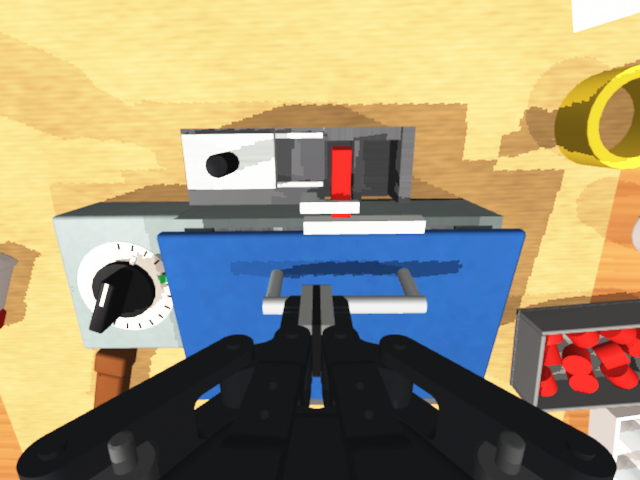

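Call:
jog_arm([
  [[-1,-1.9,-5.4,0,0],[-1,-1.9,-5.4,4,0],[-1,-1.9,-5.4,9,0],[-1,-1.9,-5.4,11.8,0],[-1,-1.9,-5.4,11.8,0]],
])

```text
t: 10.02
tcp_pos: [0.439, 0.0484, 0.0999]
tcp_rot: [-3.137, 0.0, 1.586]
contact_force: [-0.2, 1.2, -0.0]
finger_gap: 0.0
```

```bash
python3 -c "
from h import *
go(B(-138,34,102),1.589)
snap('wrist','w7.png')"
```

```text
t 10.03 tcp [0.439  0.0484 0.0999] yaw 1.586 gap 0.0 -> shift cm [ 7.19  0.29 -0.21] turn -0.2
```

View pics/w7.png

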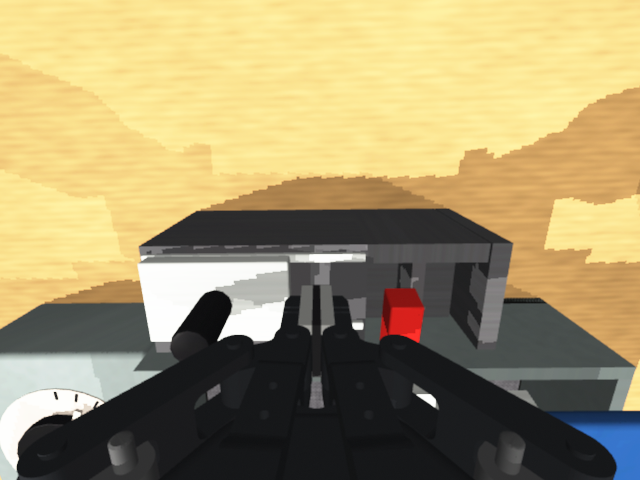

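Call:
jog_arm([
  [[-1,1,0,0,0],[-1,2,0,0,0],[-1,3,0,0,0],[-1,4,0,0,0],[-1,4.5,0,0,0]],
])

```text
t: 10.7
tcp_pos: [0.4399, 0.0943, 0.1015]
tcp_rot: [3.141, 0.0, 1.589]
contact_force: [0.5, -0.3, 0.6]
finger_gap: 0.0002
```

Call:
jog_arm([
  [[-1,0.3,0,0,0],[-1,0.6,0,0,0]],
])

```text
t: 10.95
tcp_pos: [0.4395, 0.0994, 0.1012]
tcp_rot: [-3.141, 0.001, 1.588]
contact_force: [0.6, -9.0, 1.1]
finger_gap: -0.0004
```

```bash
python3 -c "
from h import *
go(B(-138,34,102),1.589)
snap('wrist','w8.png')"
```

```text
t 10.95 tcp [0.4395 0.0994 0.1012] yaw 1.588 gap -0.0004 -> shift cm [ 2.1   0.17 -0.08] turn -0.0
```

View pics/w8.png

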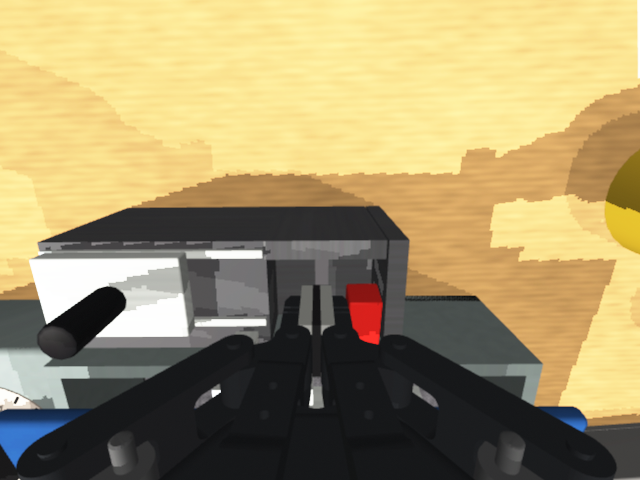

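Call:
jog_arm([
  [[-1,0.1,0,0,0],[-1,0.1,0,0,0],[-1,-1.5,0,0,0],[-1,-1.5,0,-6,0],[-1,-1.5,0,-12,0]],
])

```text
t: 11.62
tcp_pos: [0.4386, 0.084, 0.2217]
tcp_rot: [-3.138, -0.001, 1.587]
contact_force: [1.1, -0.2, 0.5]
finger_gap: -0.0002
```

```bash
python3 -c "
from h import *
go(B(-46,0,221),.018)
snap('wrist','w9.png')"
```

```text
t 11.62 tcp [0.4386 0.084  0.2217] yaw 1.587 gap -0.0002 -> shift cm [0.26 9.49 0.03] turn 89.9
```

View pics/w9.png

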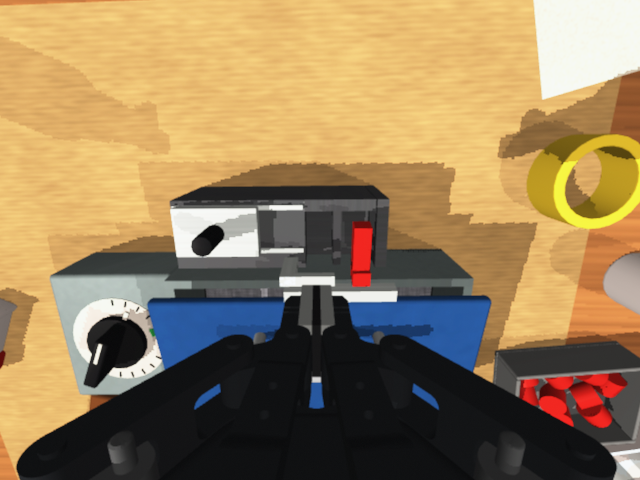

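Catch is now at (362,250), on the free side past the keeper. Back to the handle, rotating to jaws along box x.

Call:
jog_arm([
  [[-0.25,0.2,3,-1,10],[-0.25,0.3,6,-1,20],[-0.25,0.3,9.5,-1,30],[-0.25,0.3,9.5,-1,40],[-0.25,0.3,9.5,-1,50]],
])

```text
t: 12.3
tcp_pos: [0.5346, 0.0887, 0.2305]
tcp_rot: [-3.14, 0.001, 0.709]
contact_force: [-0.7, 0.3, -0.1]
finger_gap: 0.0321
```

Call:
jog_arm([
  [[-0.25,0,0,0,10],[-0.25,0,0,0,20],[-0.25,0,0,0,30],[-0.25,0,0,0,40],[-0.25,0,0,0,40]],
])

```text
t: 12.92
tcp_pos: [0.5343, 0.0887, 0.2308]
tcp_rot: [-3.141, 0.001, 0.018]
contact_force: [-0.3, -0.4, 0.0]
finger_gap: 0.0322
```

```bash
python3 -c "
from h import *
go([.5305,.0885,.137],.018)"
```

```text
t 12.93 tcp [0.5343 0.0887 0.2308] yaw 0.018 gap 0.0322 -> shift cm [-0.37  0.02  9.39] turn 0.0
```

Call:
jog_arm([
  [[-0.25,-0.4,0,4,0],[-0.25,-0.4,0,9.3,0],[-0.25,-0.4,0,9.3,0],[-1,-0.4,0,9.3,0],[-1,-0.4,0,9.3,0]],
])

```text
t: 13.55
tcp_pos: [0.5311, 0.089, 0.1398]
tcp_rot: [-3.142, -0.001, 0.018]
contact_force: [-1.5, -0.3, -1.2]
finger_gap: 0.0096
```

Call:
jog_arm([
  [[-1,0,0,0,0],[-1,0,0,0,0]],
])

```text
t: 13.8
tcp_pos: [0.5311, 0.0891, 0.1397]
tcp_rot: [3.142, -0.002, 0.018]
contact_force: [-4.5, -0.3, 5.2]
finger_gap: 0.0096
```

```bash
python3 -c "
from h import *
s=robot.read_state();print(s['tcp_pos'],s['finger_gap'])
h=lambda a:np.array([-145*np.cos(a)+50*np.sin(a),145*np.sin(a)+50*np.cos(a)])/10
for a in np.arange(.15,1.5,.12): print(a.round(2),(h(a)-h(.15)).round(1))"
```

```text
[0.53108494 0.08906975 0.13966337] 0.00956845256447
0.15 [0. 0.]
0.27 [0.9 1.6]
0.39 [2.1 3. ]
0.51 [3.4 4.3]
0.63 [4.8 5.5]
0.75 [6.4 6.4]
0.87 [8.1 7.2]
0.99 [9.8 7.8]
1.11 [11.6  8.1]
1.23 [13.5  8.2]
1.35 [15.3  8.1]
1.47 [17.1  7.8]
```

Call:
jog_arm([
  [[-1,0.5,0,-0.9,0],[-1,0.9,0,-1.6,0],[-1,1.5,0,-2.3,0],[-1,2.1,0,-3,0],[-1,2.1,0,-3,0]],
])

```text
t: 14.42
tcp_pos: [0.5499, 0.0895, 0.1688]
tcp_rot: [-3.142, 0.005, 0.017]
contact_force: [-7.7, -0.5, -0.6]
finger_gap: 0.0096
```

Call:
jog_arm([
  [[-1,0.7,0,-0.7,0],[-1,1.3,0,-1.3,0],[-1,2.0,0,-1.9,0],[-1,2.7,0,-2.5,0],[-1,2.7,0,-2.5,0]],
])

```text
t: 15.05
tcp_pos: [0.5759, 0.0901, 0.1945]
tcp_rot: [-3.141, 0.006, 0.017]
contact_force: [-10.7, -0.6, 5.8]
finger_gap: 0.0099
```

```bash
python3 -c "
from h import *
snap('side','d10.png',(200,100,400,250),4)"
```

```text
(no output)
```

View pics/d10.png

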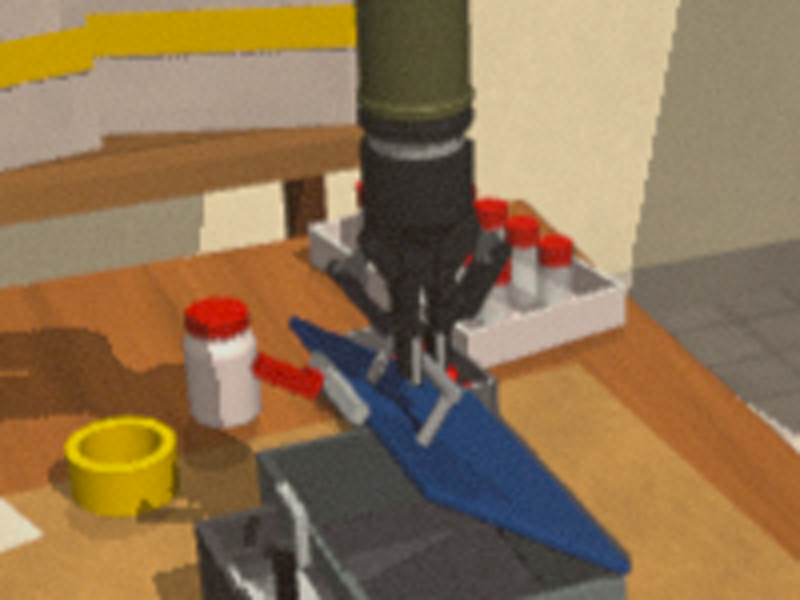

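Works well, lid about 0.63 rad. Continue along the arc.

Call:
jog_arm([
  [[-1,0.8,0,-0.45,0],[-1,1.6,0,-0.9,0],[-1,2.4,0,-1.3,0],[-1,3.3,0,-1.7,0],[-1,3.3,0,-1.7,0]],
])

```text
t: 15.72
tcp_pos: [0.6096, 0.0909, 0.2145]
tcp_rot: [-3.141, 0.003, 0.017]
contact_force: [-13.8, -0.4, 16.3]
finger_gap: 0.0099
```

Call:
jog_arm([
  [[-1,0.9,0,-0.3,0],[-1,1.7,0,-0.6,0],[-1,2.6,0,-0.8,0],[-1,3.5,0,-0.9,0],[-1,3.5,0,-0.9,0]],
])

```text
t: 16.35
tcp_pos: [0.6482, 0.0919, 0.2247]
tcp_rot: [-3.14, -0.005, 0.017]
contact_force: [-7.2, 1.1, 13.8]
finger_gap: 0.0094
```

```bash
python3 -c "
from h import *
snap('side','d11.png',(200,100,400,250),4)"
```

```text
(no output)
```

View pics/d11.png

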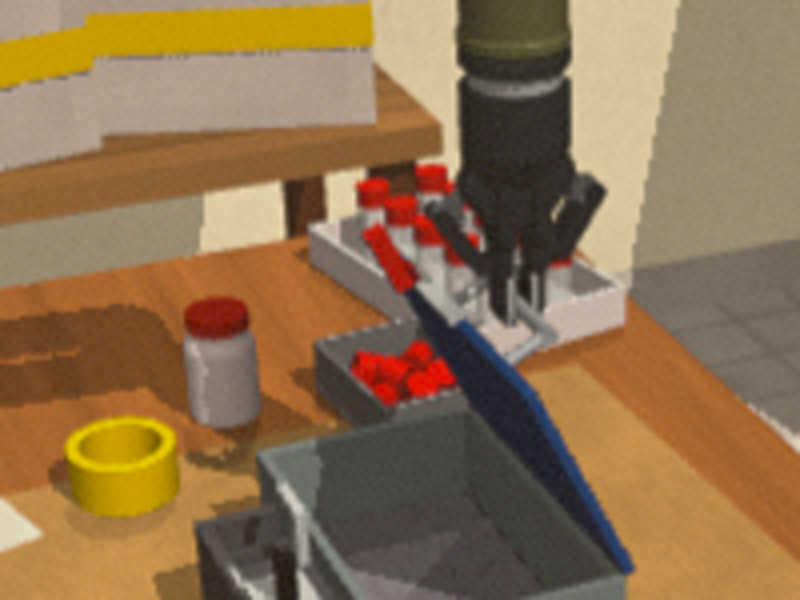

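Call:
jog_arm([
  [[-1,1,0,-0.1,0],[-1,2,0,-0.1,0],[-1,3,0,-0.1,0],[-1,4,0,0,0],[-1,5,0,0.1,0]],
])

```text
t: 17.02
tcp_pos: [0.6975, 0.093, 0.2221]
tcp_rot: [-3.14, -0.003, 0.018]
contact_force: [-5.9, 1.1, 5.5]
finger_gap: 0.0093
```

```bash
python3 -c "
from h import *
snap('side','d12.png',(200,100,400,250),4)"
```

```text
(no output)
```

View pics/d12.png

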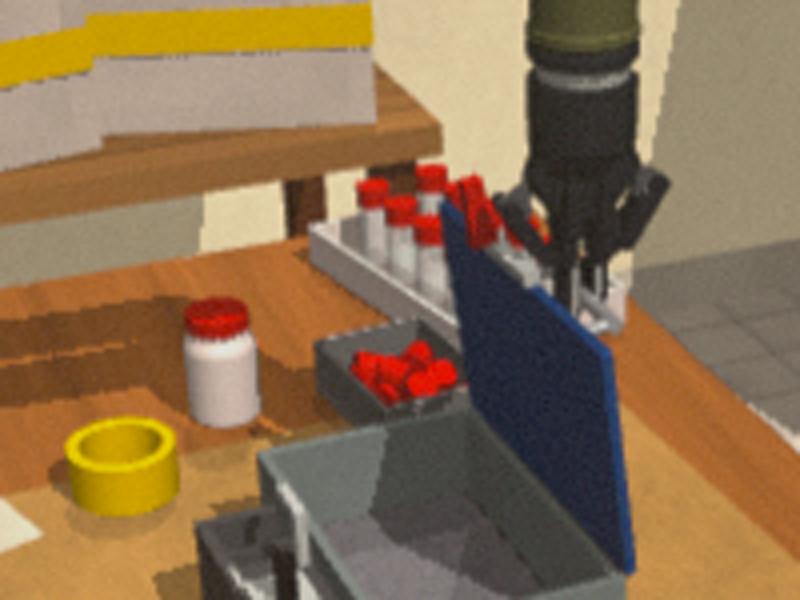

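Call:
jog_arm([
  [[-0.5,0,0,0,0],[-0.5,0,0,0,0],[-0.5,0,0,-3,0],[-0.5,0,0,-8,0],[-0.5,0,0,-14,0]],
])

```text
t: 17.7
tcp_pos: [0.6967, 0.0917, 0.3586]
tcp_rot: [3.141, 0.002, 0.017]
contact_force: [0.9, -0.6, 0.2]
finger_gap: 0.0211
```

```bash
python3 - <<'E'
from h import *
from workcell import silhouettes, find_in
C={n:par(n) for n in('scene','side')}
for n in('scene','side'):
    snap(n,f'{n}13.png')
    for nm in('housing1_mid',):
        for d in silhouettes(nm,n):
            ys,xs=np.nonzero(d['pixels']); r=cv2.minAreaRect(np.c_[xs,ys].astype(np.float32))
            print(n,nm,round(d['conf'],2),np.round(d['rect'],1),ray_z(d['rect'][:2],.018,*C[n]).round(3))
go([.6,-.31,.25],0)
E
```

```text
t 17.9 tcp [0.698  0.0918 0.3608] yaw 0.017 gap 0.0213 -> shift cm [-10.53  40.01  11.02] turn 1.0
```

View pics/scene13.png

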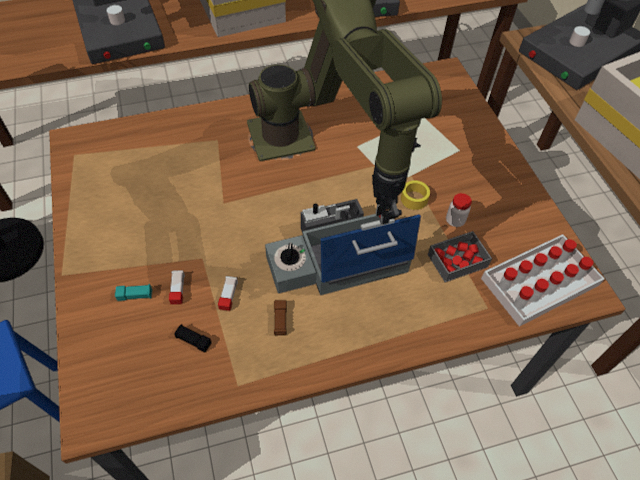

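Call:
jog_arm([
  [[0.8,0,5,0,0],[0.8,-2,11,0,0],[0.8,-4,17,0,0],[0.8,-7,23,0,0],[0.8,-10,29,0,0]],
])

```text
t: 18.52
tcp_pos: [0.6047, -0.1917, 0.3558]
tcp_rot: [-3.14, 0.003, 0.017]
contact_force: [0.6, -0.5, -0.5]
finger_gap: 0.0766
```

Call:
jog_arm([
  [[0.8,0,4,2,0],[0.8,0,8,4,0],[0.8,0,8,6,0],[0.8,0,8,6,0]],
])

```text
t: 19.02
tcp_pos: [0.6056, -0.2699, 0.294]
tcp_rot: [-3.138, 0.007, 0.016]
contact_force: [0.1, 0.0, 0.8]
finger_gap: 0.0769
```

```bash
python3 - <<'E'
from h import *
from workcell import silhouettes
go([.6,-.31,.25],0)
K,T=par('wrist'); snap('wrist','w14.png')
for d in silhouettes('housing1_mid','wrist'):
    ys,xs=np.nonzero(d['pixels']); print(d['conf'],d['rect'])
snap('side','d14.png')
E
```

```text
t 19.02 tcp [ 0.6056 -0.2699  0.294 ] yaw 0.016 gap 0.0769 -> shift cm [-0.6   4.01  4.39] turn 0.9
```

View pics/w14.png

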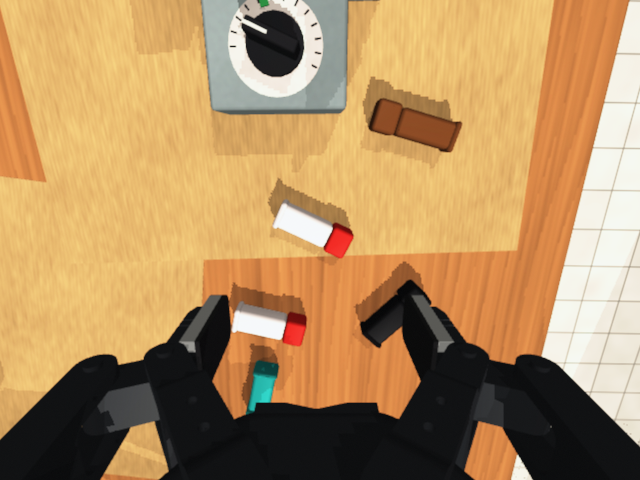

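View pics/d14.png

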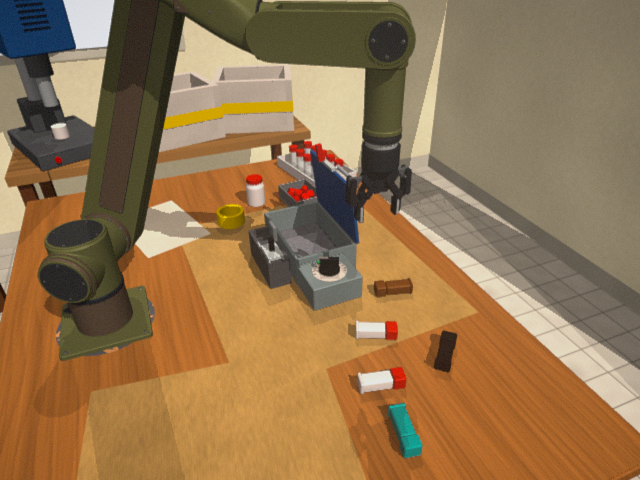

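```bash
python3 - <<'E'
from h import *
im=cv2.imread('pics/w14.png'); cv2.imwrite('pics/w14c.png',cv2.resize(im[180:360,215:375],None,fx=4,fy=3.3*1.2121,interpolation=cv2.INTER_CUBIC)[:600*2])
K,T=par('wrist')
hsv=cv2.cvtColor(im,cv2.COLOR_BGR2HSV)
w=(hsv[...,1]<50)&(hsv[...,2]>140); r=((hsv[...,0]<6)|(hsv[...,0]>174))&(hsv[...,1]>200)&(hsv[...,2]>110)
for (x0,y0,x1,y1) in [(265,190,362,265),(232,295,312,352)]:
    m=np.zeros(w.shape,bool); m[y0:y1,x0:x1]=(w|r)[y0:y1,x0:x1]
    m=cv2.morphologyEx(m.astype(np.uint8),cv2.MORPH_CLOSE,np.ones((5,5)))
    n,l,st,ce=cv2.connectedComponentsWithStats(m); k=1+st[1:,4].argmax(); ys,xs=np.nonzero(l==k)
    rect=cv2.minAreaRect(np.c_[xs,ys].astype(np.float32)); box=cv2.boxPoints(rect)
    P=np.array([ray_z(b,.028,K,T) for b in box]); c=P.mean(0)
    e=[P[1]-P[0],P[2]-P[1]]; L=[np.linalg.norm(v) for v in e]; v=e[int(L[1]>L[0])]
    mr=m&0; ry,rx=np.nonzero(r&(l==k)); red=ray_z((rx.mean(),ry.mean()),.03,K,T)
    print('c',c.round(4),'L',np.round(L,4),'long yaw deg',np.degrees(np.arctan2(v[1],v[0])).round(1),'red',red.round(3),inB(c).round(0))
# dial
c=ray_z((273,43),.079,K,T);print('dial c',c,B(-20,-200,0)); C=B(-20,-200,79); 
for nm,uv,z in[('ptr tip',(245,21),.08),('ptr root',(268,32),.08),('green',(263,2),.071)]:
    w_=ray_z(uv,z,K,T); d=inB(w_)-inB(C); print(nm,d.round(1),np.hypot(d[0],d[1]).round(1),'ang',np.arctan2(d[1],-d[0]).round(3))
E
```

```text
c [ 0.6055 -0.3104  0.028 ] L [0.0354 0.0993] long yaw deg -24.8 red [ 0.638 -0.325  0.03 ] [  19. -400.   28.]
c [ 0.5461 -0.45    0.028 ] L [0.0411 0.0991] long yaw deg -13.5 red [ 0.581 -0.459  0.03 ] [ -43. -538.   28.]
dial c [ 0.5647162  -0.11115359  0.079     ] [ 0.56299987 -0.11142608  0.        ]
ptr tip [-23.6  18.2   1. ] 29.8 ang 0.657
ptr root [-2.5  9.2  1. ] 9.5 ang 1.302
green [-7.3 36.4 -8. ] 37.1 ang 1.372
```

View pics/w14c.png

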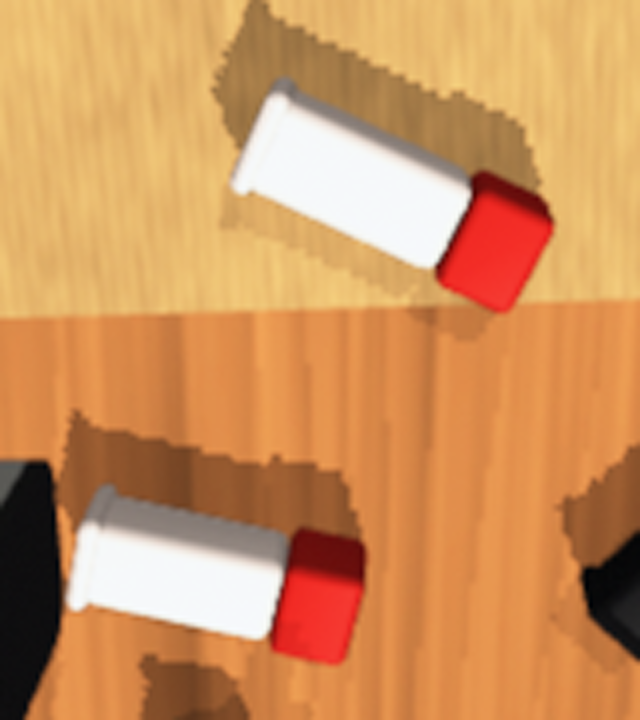

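Call:
jog_arm([
  [[0.4,0,1,1,-10],[0.4,0,2,2,-20],[0.4,0,3,4,-30],[0.4,0,4,6,-40],[0.4,0,4,8,-50]],
])

```text
t: 19.8
tcp_pos: [0.6093, -0.3105, 0.2191]
tcp_rot: [3.139, -0.0, 0.896]
contact_force: [0.9, -0.2, -0.2]
finger_gap: 0.0593
```

Call:
jog_arm([
  [[0.4,0,0,1,-7],[0.4,0,0,2,-14.3],[0.4,0,0,2,-14.3],[0.4,0,0,2,-14.3]],
])

```text
t: 20.3
tcp_pos: [0.6091, -0.31, 0.1995]
tcp_rot: [3.14, 0.0, 1.138]
contact_force: [0.3, 0.6, -0.1]
finger_gap: 0.0597
```

```bash
python3 - <<'E'
from h import *
go([.6055,-.3104,.007],1.138)
K,T=par('wrist'); snap('wrist','w15.png')
print(proj([.6055,-.3104,.03],K,T))
E
```

```text
t 20.3 tcp [ 0.6091 -0.31    0.1995] yaw 1.138 gap 0.0597 -> shift cm [-0.19 -0.35 19.25] turn 0.0
[[313.63562496 213.94458497]]
```

View pics/w15.png

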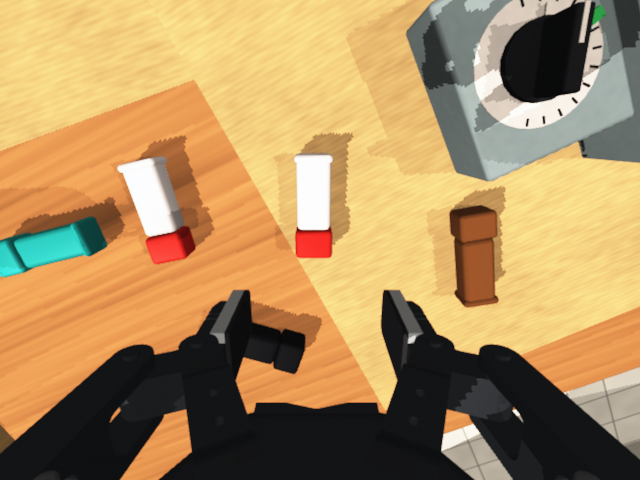

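Call:
jog_arm([
  [[0.3,-0.2,-0.3,5,0],[0.3,-0.2,-0.3,10,0],[0.3,-0.2,-0.3,15,0],[0.3,-0.2,-0.3,18.5,0],[0.3,-0.2,-0.3,19.2,0]],
])

```text
t: 20.98
tcp_pos: [0.6034, -0.3098, 0.0041]
tcp_rot: [-3.137, -0.0, 1.138]
contact_force: [-0.7, -0.7, 0.3]
finger_gap: 0.0559
```

Call:
jog_arm([
  [[-1,0,0,0,0],[-1,0,0,0,0],[-1,0,0,0,0],[-1,0,0,0,0]],
])

```text
t: 21.48
tcp_pos: [0.6056, -0.3111, 0.0077]
tcp_rot: [3.139, 0.0, 1.139]
contact_force: [0.2, 0.1, 3.4]
finger_gap: 0.0352
```

Call:
jog_arm([
  [[-1,0,0,-3,0],[-1,0,0,-8,0],[-1,0,0,-14,0],[-1,0,0,-20,0],[-1,0,0,-20,0]],
])

```text
t: 22.1
tcp_pos: [0.6083, -0.3127, 0.2139]
tcp_rot: [3.128, 0.001, 1.139]
contact_force: [0.0, -0.8, -0.3]
finger_gap: 0.035
```

```bash
python3 - <<'E'
from h import *
go(B(-15,-60,200),1.589)
E
```

```text
t 22.1 tcp [ 0.6083 -0.3127  0.2139] yaw 1.139 gap 0.035 -> shift cm [ 29.22 -18.18   1.09] turn -25.8
```

Call:
jog_arm([
  [[-1,4.5,-4,0,-6],[-1,9,-8,0,-12],[-1,13.5,-12,0,-18],[-1,18,-15,0,-24],[-1,22,-17,0,-25.8]],
])

```text
t: 22.72
tcp_pos: [0.5402, -0.0376, 0.2052]
tcp_rot: [-3.139, -0.001, 1.592]
contact_force: [0.5, 0.3, -0.3]
finger_gap: 0.035
```

```bash
python3 - <<'E'
from h import *
go(B(-15,-60,200),1.589)
E
```

```text
t 22.73 tcp [ 0.5402 -0.0376  0.2052] yaw 1.592 gap 0.035 -> shift cm [6.57 2.67 0.52] turn 0.1
```

Call:
jog_arm([
  [[-1,3.5,1.5,0,0],[-1,6.6,2.6,0,0],[-1,6.6,2.6,0,0],[-1,6.6,2.6,0,0]],
])

```text
t: 23.22
tcp_pos: [0.5662, 0.0264, 0.2053]
tcp_rot: [-3.139, 0.001, 1.59]
contact_force: [-0.2, 0.0, -0.3]
finger_gap: 0.0353
```

```bash
python3 - <<'E'
from h import *
go(B(-15,-60,18),1.589)
snap('wrist','w16.png')
E
```

```text
t 23.23 tcp [0.5662 0.0264 0.2053] yaw 1.59 gap 0.0353 -> shift cm [ 0.23 -0.02 18.73] turn 0.1
```

View pics/w16.png

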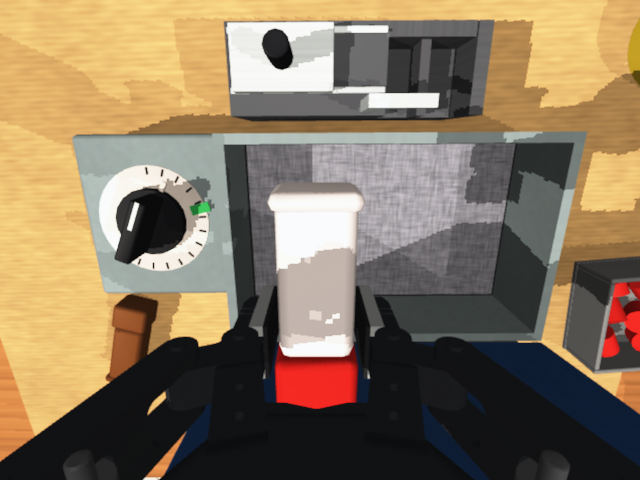

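Call:
jog_arm([
  [[-1,0.2,0,5,0],[-1,0.2,0,10,0],[-1,0.2,0,15,0],[-1,0.2,0,18,0],[-1,0.2,0,18.7,0]],
])

```text
t: 23.9
tcp_pos: [0.564, 0.0275, 0.0176]
tcp_rot: [-3.135, 0.0, 1.588]
contact_force: [-14.0, -0.9, 32.4]
finger_gap: 0.035
```

Call:
jog_arm([
  [[-1,0,0,0,0],[-0.2,0,0,0,0],[-0.05,0,0,0,0],[0.0,0,0,0,0],[0.0,0,0,0,0]],
])

```text
t: 24.52
tcp_pos: [0.5673, 0.0287, 0.0196]
tcp_rot: [3.141, 0.0, 1.59]
contact_force: [0.9, -0.6, -0.9]
finger_gap: 0.0427
```

Call:
jog_arm([
  [[0.1,0,0,-3,0],[0.1,0,0,-9,0],[0.1,0,0,-15,0],[0.1,0,0,-20,0],[0.1,-4,0,-20,0]],
])

```text
t: 25.15
tcp_pos: [0.5712, -0.0098, 0.2249]
tcp_rot: [3.13, 0.0, 1.594]
contact_force: [0.1, -0.2, -1.0]
finger_gap: 0.047
```

```bash
python3 - <<'E'
from h import *
go([.5461,-.45,.2],1.335)
snap('wrist','w17.png'); snap('scene','s17.png'); snap('side','d17.png')
E
```

```text
t 25.15 tcp [ 0.5712 -0.0098  0.2249] yaw 1.594 gap 0.047 -> shift cm [-43.95  -3.54   2.46] turn 14.8
```

View pics/w17.png

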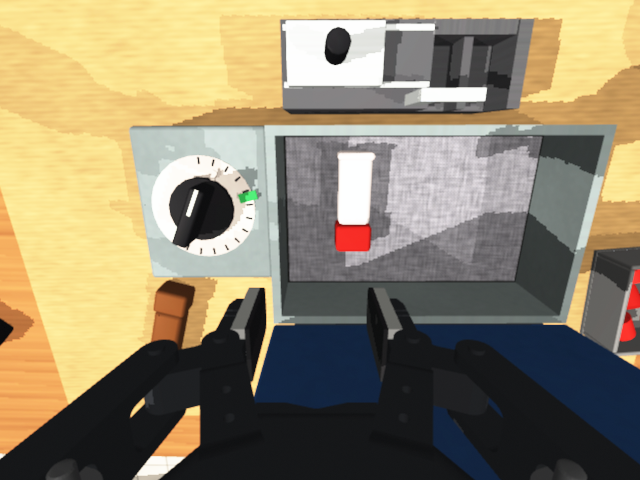

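View pics/s17.png

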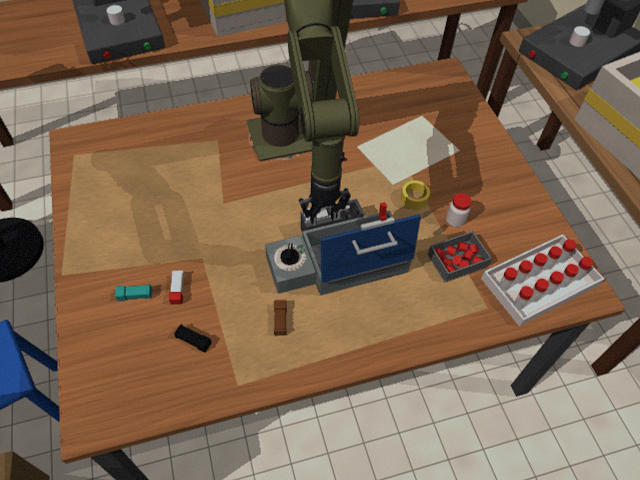

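Call:
jog_arm([
  [[0.3,-6,0,0,3],[0.3,-12,-1,0,6],[0.3,-18,-1.5,0,9],[0.3,-24,-2,0,12],[0.3,-30,-2.5,0,14.8]],
])

```text
t: 25.92
tcp_pos: [0.5482, -0.3124, 0.2184]
tcp_rot: [-3.14, -0.001, 1.33]
contact_force: [0.4, 0.0, 0.4]
finger_gap: 0.0556
```

```bash
python3 - <<'E'
from h import *
go([.5461,-.45,.2],1.335)
E
```

```text
t 25.93 tcp [ 0.5482 -0.3124  0.2184] yaw 1.33 gap 0.0556 -> shift cm [-13.42   3.08   1.81] turn -0.3
```

Call:
jog_arm([
  [[0.3,-6,1.5,0,0],[0.3,-12,3,0,0],[0.3,-13.4,3.1,0,-0.3],[0.3,-13.4,3.1,0,-0.3]],
])

```text
t: 26.42
tcp_pos: [0.5464, -0.449, 0.2178]
tcp_rot: [-3.14, -0.002, 1.335]
contact_force: [0.7, -0.0, 0.2]
finger_gap: 0.0553
```

```bash
python3 - <<'E'
from h import *
go([.5461,-.45,.007],1.335)
K,T=par('wrist'); snap('wrist','w18.png')
print(proj([.5461,-.45,.03],K,T))
im=cv2.imread('pics/w18.png')
hsv=cv2.cvtColor(im,cv2.COLOR_BGR2HSV)
w=(hsv[...,1]<50)&(hsv[...,2]>140); r=((hsv[...,0]<6)|(hsv[...,0]>174))&(hsv[...,1]>200)&(hsv[...,2]>110)
m=(w|r); m[290:]=0; m[:,:240]=0; m[:,400:]=0
m=cv2.morphologyEx(m.astype(np.uint8),cv2.MORPH_CLOSE,np.ones((5,5)))
n,l,st,ce=cv2.connectedComponentsWithStats(m); k=1+st[1:,4].argmax(); ys,xs=np.nonzero(l==k)
print(st[k]); rect=cv2.minAreaRect(np.c_[xs,ys].astype(np.float32)); box=cv2.boxPoints(rect)
P=np.array([ray_z(b,.03,K,T) for b in box]); e=[P[1]-P[0],P[2]-P[1]]; L=[np.linalg.norm(v) for v in e]; v=e[int(L[1]>L[0])]
print(P.mean(0),L,np.degrees(np.arctan2(v[1],v[0])))
E
```

```text
t 26.43 tcp [ 0.5464 -0.449   0.2178] yaw 1.335 gap 0.0553 -> shift cm [-0.15  0.04 21.08] turn 0.0
[[314.28793979 213.43531974]]
[ 296  157   36   98 3170]
[ 0.54012342 -0.44936708  0.03      ] [np.float64(0.033434843789653404), np.float64(0.0983675319464676)] -12.706616358349065
```

View pics/w18.png

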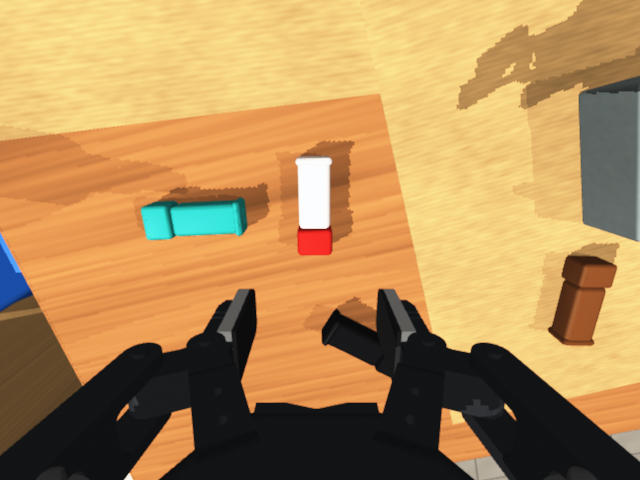

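Call:
jog_arm([
  [[0.3,-0.1,-0.4,5,0],[0.3,-0.1,-0.4,11,0],[0.3,-0.1,-0.4,17,0],[0.3,-0.1,-0.4,20.3,0],[0.3,-0.1,-0.4,21,0]],
])

```text
t: 27.1
tcp_pos: [0.5415, -0.445, 0.0066]
tcp_rot: [-3.136, -0.004, 1.339]
contact_force: [-0.0, 0.5, 0.3]
finger_gap: 0.0555
```

Call:
jog_arm([
  [[-1,0,0,0,0],[-1,0,0,0,0],[-1,0,0,0,0],[-1,0,0,0,0]],
])

```text
t: 27.6
tcp_pos: [0.5434, -0.4499, 0.0109]
tcp_rot: [3.139, 0.001, 1.336]
contact_force: [0.3, 0.3, 3.6]
finger_gap: 0.0349
```

Call:
jog_arm([
  [[-1,0,0,-3,0],[-1,0,0,-8,0],[-1,0,0,-14,0],[-1,0,0,-20,0],[-1,0,0,-20,0]],
])

```text
t: 28.22
tcp_pos: [0.5456, -0.4522, 0.2173]
tcp_rot: [3.129, 0.007, 1.336]
contact_force: [-0.4, -0.7, 0.2]
finger_gap: 0.0351
```

```bash
python3 - <<'E'
from h import *
go(B(-15,60,200),1.589)
E
```

```text
t 28.23 tcp [ 0.5456 -0.4522  0.2173] yaw 1.336 gap 0.0351 -> shift cm [ 58.86 -12.26   1.16] turn -14.5
```

Call:
jog_arm([
  [[-1,6,-1,0,-3],[-1,12,-2,0,-6],[-1,18,-3,0,-9],[-1,24,-4,0,-12],[-1,30,-5.5,0,-14.5]],
])

```text
t: 28.85
tcp_pos: [0.5584, -0.1428, 0.2084]
tcp_rot: [-3.141, -0.001, 1.591]
contact_force: [0.8, -0.3, -1.2]
finger_gap: 0.0349
```

```bash
python3 - <<'E'
from h import *
go(B(-15,60,200),1.589)
E
```

```text
t 28.85 tcp [ 0.5584 -0.1428  0.2084] yaw 1.591 gap 0.0349 -> shift cm [29.13  1.07  0.86] turn 0.1
```

Call:
jog_arm([
  [[-1,6,0,0,0],[-1,12,0,0,0],[-1,18,0.5,0,0],[-1,24,0.7,0,0],[-1,29,0.7,0,0]],
])

```text
t: 29.48
tcp_pos: [0.5596, 0.1475, 0.2085]
tcp_rot: [-3.14, -0.0, 1.59]
contact_force: [0.3, -1.2, -1.2]
finger_gap: 0.0345
```

```bash
python3 - <<'E'
from h import *
go(B(-15,60,22),1.589)
snap('wrist','w19.png')
E
```

```text
t 29.48 tcp [0.5596 0.1475 0.2085] yaw 1.59 gap 0.0345 -> shift cm [ 0.11  0.4  18.65] turn 0.1
```

View pics/w19.png

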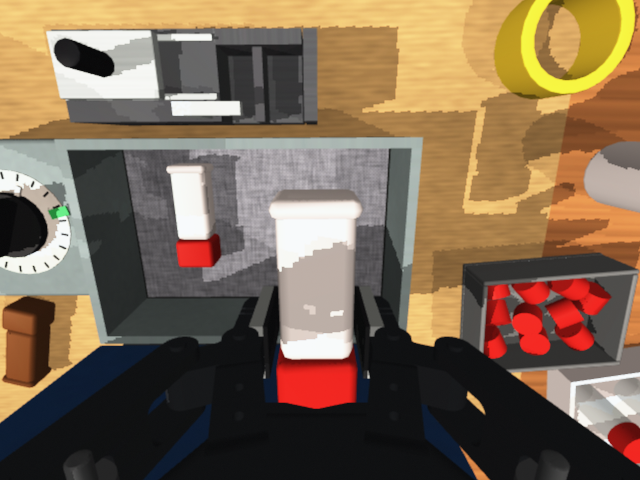

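Call:
jog_arm([
  [[-1,0,0.2,5,0],[-1,0,0.2,10,0],[-1,0,0.2,15,0],[-1,0,0.2,17.5,0],[-1,0,0.2,18.4,0]],
])

```text
t: 30.15
tcp_pos: [0.5603, 0.1447, 0.0229]
tcp_rot: [-3.137, 0.001, 1.589]
contact_force: [0.1, 0.4, -0.6]
finger_gap: 0.0348
```

Call:
jog_arm([
  [[-1,0,0,0,0],[-0.2,0,0,0,0],[-0.05,0,0,0,0],[0.0,0,0,0,0],[0.0,0,0,0,0]],
])

```text
t: 30.78
tcp_pos: [0.5627, 0.1455, 0.0259]
tcp_rot: [3.141, -0.0, 1.59]
contact_force: [0.4, 0.1, 0.8]
finger_gap: 0.0429
```

Call:
jog_arm([
  [[0.1,0,0,-3,0],[0.1,0,0,-9,0],[0.1,0,0,-15,0],[0.1,0,0,-21,0],[0.1,-4,0,-22,0]],
])

```text
t: 31.4
tcp_pos: [0.5663, 0.1074, 0.2512]
tcp_rot: [3.13, -0.002, 1.593]
contact_force: [0.1, -0.7, -0.5]
finger_gap: 0.0473
```

```bash
python3 - <<'E'
from h import *
go(B(-20,-180,200),0.018)
snap('wrist','w20.png');snap('scene','s20.png'); snap('side','d20.png')
E
```

```text
t 31.4 tcp [0.5663 0.1074 0.2512] yaw 1.593 gap 0.0473 -> shift cm [-19.88  -0.87   5.07] turn 90.3
```

View pics/w20.png

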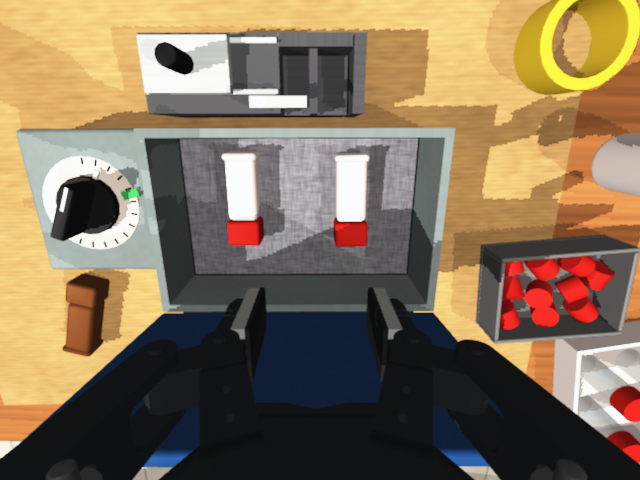

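View pics/d20.png

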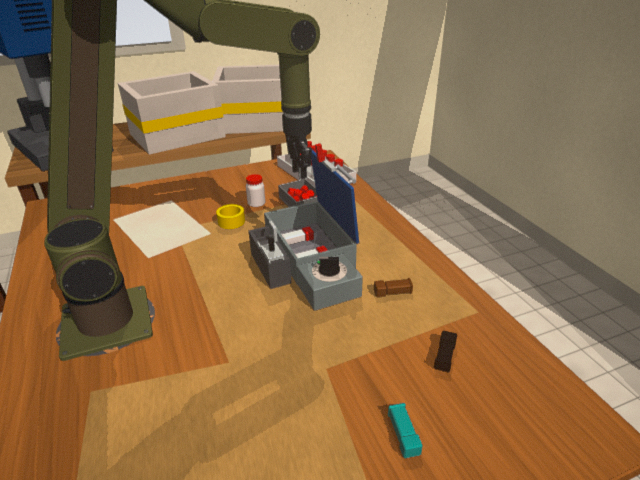

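Call:
jog_arm([
  [[-0.5,0,0,-6,10],[-0.5,0,0,-12,20],[-0.5,0,0,-14,30],[-0.5,0,0,-14,40],[-0.5,0,0,-14,50]],
])

```text
t: 32.17
tcp_pos: [0.5628, 0.1062, 0.3846]
tcp_rot: [-3.14, 0.001, 0.712]
contact_force: [-0.1, 0.1, 0.2]
finger_gap: 0.0212
```

Call:
jog_arm([
  [[-0.5,0,0,0,10],[-0.5,0,0,0,20],[-0.5,0,0,0,30],[-0.5,0,0,0,40.3],[-0.5,0,0,0,40.3]],
])

```text
t: 32.8
tcp_pos: [0.5627, 0.1061, 0.3841]
tcp_rot: [-3.141, 0.002, 0.016]
contact_force: [-0.1, 0.1, 0.4]
finger_gap: 0.0209
```

```bash
python3 - <<'E'
from h import *
go([.698,.092,.38],0.018)
E
```

```text
t 32.8 tcp [0.5627 0.1061 0.3841] yaw 0.016 gap 0.0209 -> shift cm [13.51  1.62  0.37] turn -0.1
```

Call:
jog_arm([
  [[-0.5,4,1.5,-1,0],[-0.5,9,2.6,-1,0],[-0.5,13.5,2.6,0,0],[-0.5,13.5,2.6,0,0]],
])

```text
t: 33.3
tcp_pos: [0.7006, 0.0812, 0.3806]
tcp_rot: [-3.142, 0.005, 0.016]
contact_force: [-1.1, -0.3, -0.4]
finger_gap: 0.0214
```

```bash
python3 - <<'E'
from h import *
go([.698,.082,.222],0.018)
K,T=par('wrist'); snap('wrist','w21.png')
h=lambda a:np.array([90-145*np.cos(a)+50*np.sin(a),85+145*np.sin(a)+50*np.cos(a)])
for a in(1.35,1.4,1.45,1.5):
  x,z=h(a); print(a,x,z,B(x,0,z),proj(B(x,55,z),K,T),proj(B(x,-55,z),K,T))
E
```

```text
t 33.3 tcp [0.7006 0.0812 0.3806] yaw 0.016 gap 0.0214 -> shift cm [-0.17 -0.08 15.86] turn -0.1
1.35 107.03019826284194 237.43022123951766 [0.6864084  0.09082873 0.23743022] [[299.03945044 148.74301946]] [[300.94115815 272.90935706]]
1.4 114.62725077888807 236.38856799333877 [0.69400422 0.09096552 0.23638857] [[308.33863547 148.68605382]] [[309.25450455 272.47018364]]
1.45 122.16274799361126 234.96852216881868 [0.70153849 0.0911012  0.23496852] [[317.49827581 148.61166288]] [[317.44916745 271.87393477]]
1.5 129.6178550883858 233.17363314097304 [0.70899239 0.09123543 0.23317363] [[326.46224719 148.52056677]] [[325.47795914 271.12615779]]
```

View pics/w21.png

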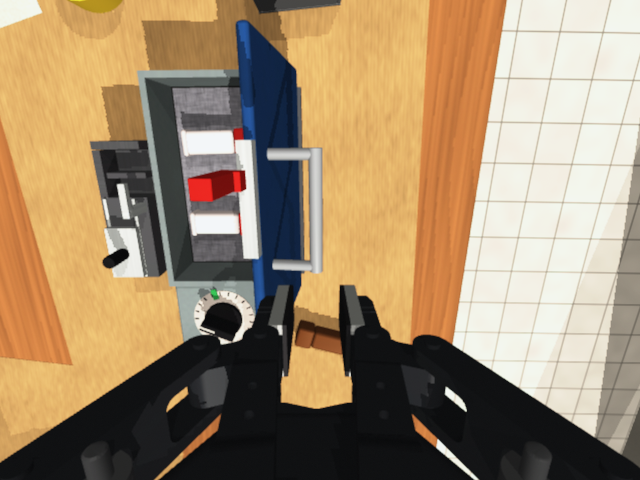

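Call:
jog_arm([
  [[-0.5,0,0,5,0],[-0.5,0,0,10,0],[-0.5,0,0,15,0],[-0.5,0,0,15.8,0],[-0.5,0,0,15.8,0]],
])

```text
t: 33.98
tcp_pos: [0.6982, 0.0816, 0.2286]
tcp_rot: [-3.141, -0.001, 0.015]
contact_force: [0.0, -0.2, 0.3]
finger_gap: 0.0215
```

Call:
jog_arm([
  [[-1,0,0,0,0],[-1,0,0,0,0],[-1,0,0,0,0]],
])

```text
t: 34.35
tcp_pos: [0.6993, 0.0815, 0.2303]
tcp_rot: [-3.141, -0.004, 0.014]
contact_force: [-1.4, 0.6, 7.5]
finger_gap: 0.0089
```

```bash
python3 - <<'E'
import numpy as np
h=lambda a:np.array([-145*np.cos(a)+50*np.sin(a),145*np.sin(a)+50*np.cos(a)])/10
for a in np.arange(1.45,-.01,-.1): print(a.round(2),(h(a)-h(1.45)).round(2))
print(h(0)-h(1.45))
E
```

```text
1.45 [0. 0.]
1.35 [-1.51  0.25]
1.25 [-3.04  0.34]
1.15 [-4.58  0.28]
1.05 [-6.09  0.07]
0.95 [-7.58 -0.29]
0.85 [-9.03 -0.8 ]
0.75 [-10.42  -1.45]
0.65 [-11.73  -2.24]
0.55 [-12.96  -3.16]
0.45 [-14.1   -4.19]
0.35 [-15.12  -5.33]
0.25 [-16.03  -6.56]
0.15 [-16.81  -7.89]
0.05 [-17.45  -9.28]
[-17.7162748   -9.99685222]
```

Call:
jog_arm([
  [[-0.5,0,0,0,0],[-0.5,0,0,0.8,0],[-0.5,0,0,0.9,0],[-1,0,0,0.9,0],[-1,0,0,0.9,0]],
])

```text
t: 34.98
tcp_pos: [0.6984, 0.0811, 0.2175]
tcp_rot: [3.141, 0.001, 0.014]
contact_force: [1.0, -0.2, -3.0]
finger_gap: 0.0098
```

Call:
jog_arm([
  [[-1,0,0,0,0],[-1,-0.7,0,-0.1,0],[-1,-1.5,0,-0.2,0],[-1,-2.3,0,-0.3,0],[-1,-3.0,0,-0.3,0]],
])

```text
t: 35.6
tcp_pos: [0.669, 0.0804, 0.2216]
tcp_rot: [3.141, -0.003, 0.013]
contact_force: [4.6, -2.6, -6.9]
finger_gap: 0.0098
```

Moving along the arc (1.25 → 0.85 → 0.45).

Call:
jog_arm([
  [[-1,-1.5,0,0.05,0],[-1,-3.0,0,0.3,0],[-1,-4.5,0,0.65,0],[-1,-6.0,0,1.15,0],[-1,-6.0,0,1.15,0]],
])

```text
t: 36.22
tcp_pos: [0.6077, 0.079, 0.2117]
tcp_rot: [3.14, -0.001, 0.014]
contact_force: [-0.9, -4.0, 5.0]
finger_gap: 0.0098
```

Call:
jog_arm([
  [[-1,-1.4,0,0.65,0],[-1,-2.7,0,1.45,0],[-1,-3.9,0,2.35,0],[-1,-5.0,0,3.4,0],[-1,-5.0,0,3.4,0]],
])

```text
t: 36.85
tcp_pos: [0.5576, 0.078, 0.1764]
tcp_rot: [3.139, 0.001, 0.014]
contact_force: [-0.4, -5.0, -1.0]
finger_gap: 0.0101
```

```bash
python3 - <<'E'
from h import *
s=robot.read_state(); b=inB(s['tcp_pos'])
print(b); snap('side','d22.png',(200,100,400,250),4)
E
```

```text
[-21.99578662 -10.51516413 176.41953899]
```

View pics/d22.png

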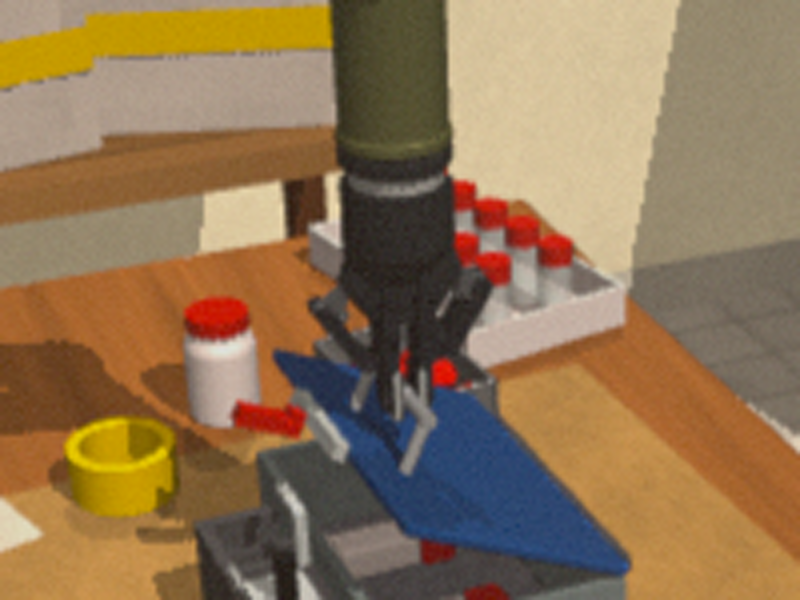

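Call:
jog_arm([
  [[-1,-0.5,0,0.55,0],[-1,-1.0,0,1.15,0],[-1,-1.9,0,2.4,0],[-1,-2.7,0,3.7,0],[-1,-2.7,0,3.7,0]],
])

```text
t: 37.52
tcp_pos: [0.5309, 0.0774, 0.1388]
tcp_rot: [3.139, 0.001, 0.014]
contact_force: [2.1, -6.1, -4.6]
finger_gap: 0.0098
```

Call:
jog_arm([
  [[-1,-0.35,0,0.7,0],[-1,-0.7,0,1.4,0],[-1,-0.8,0,1.8,0],[-1,-0.9,0,2.1,0]],
])

```text
t: 38.02
tcp_pos: [0.5227, 0.0774, 0.1189]
tcp_rot: [3.139, -0.001, 0.014]
contact_force: [-0.6, -6.7, 4.5]
finger_gap: 0.0097
```

```bash
python3 - <<'E'
from h import *
s=robot.read_state(); b=inB(s['tcp_pos'])
print(b,s['contact_force']); snap('side','d23.png',(200,140,400,290),4)
E
```

```text
[-56.89759878 -10.49559025 118.94975286] [-0.5936189 -6.7349634  4.4995349]
```

View pics/d23.png

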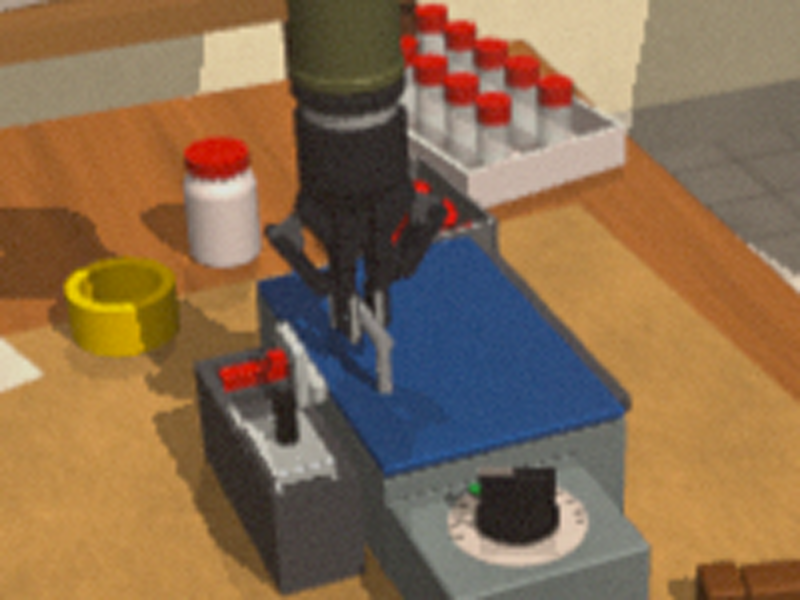

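Nearly shut; press down until contact force appears.

Call:
jog_arm([
  [[-1,0,0,0.3,0],[-1,0,0,0.6,0],[-1,0,0,0.6,0]],
])

```text
t: 38.45
tcp_pos: [0.5225, 0.0774, 0.1177]
tcp_rot: [3.139, -0.002, 0.015]
contact_force: [-11.3, -8.9, 37.3]
finger_gap: 0.0101
```

Call:
jog_arm([
  [[-1,0,0,-0.4,0],[-0.3,0,0,-0.4,0],[-0.3,0,0,-0.4,0],[-0.3,0,0,-5,0],[-0.3,0,0,-10,0]],
])

```text
t: 39.08
tcp_pos: [0.5213, 0.0794, 0.2115]
tcp_rot: [-3.141, 0.004, 0.014]
contact_force: [0.1, 0.2, -0.3]
finger_gap: 0.0299
```

Call:
jog_arm([
  [[-0.3,-4,1,-2,-10],[-0.3,-8,2,-2,-20],[-0.3,-8,2,-2,-30],[-0.3,-8,2,-2,-40],[-0.3,-8,2,-2,-50]],
])

```text
t: 39.7
tcp_pos: [0.4422, 0.0583, 0.2315]
tcp_rot: [-3.14, 0.0, 0.892]
contact_force: [0.2, -0.5, -1.5]
finger_gap: 0.0301
```

Call:
jog_arm([
  [[0.2,0,0,0,-10],[0.2,0,0,0,-20],[0.2,0,0,0,-30],[0.2,0,0,0,-40],[0.2,0,0,0,-40]],
])

```text
t: 40.33
tcp_pos: [0.4424, 0.0582, 0.2314]
tcp_rot: [-3.14, -0.001, 1.583]
contact_force: [-0.1, 0.2, 0.2]
finger_gap: 0.0509
```

```bash
python3 - <<'E'
from h import *
go([.4425,.001,.105],1.589)
K,T=par('wrist'); snap('wrist','w24.png'); snap('side','d24.png',(200,140,400,290),4)
E
```

```text
t 40.33 tcp [0.4424 0.0582 0.2314] yaw 1.583 gap 0.0509 -> shift cm [-5.72 -0.04 12.64] turn -0.4
```

View pics/w24.png

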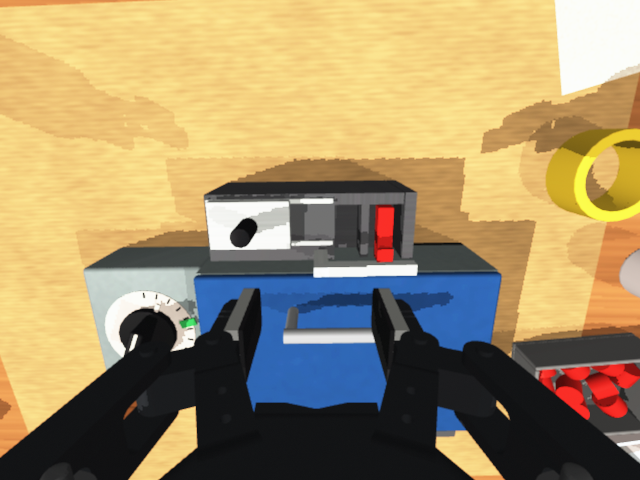

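View pics/d24.png

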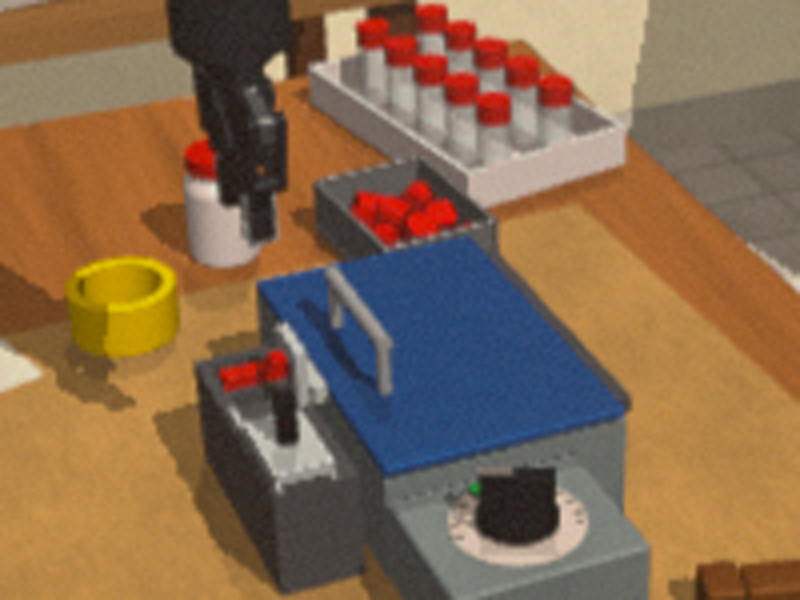

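Call:
jog_arm([
  [[0.2,-5.7,0,0,-0.4],[0.2,-5.7,0,5,-0.4],[0.2,-5.7,0,10,-0.4],[0.2,-5.7,0,12.4,-0.4],[0.2,-5.7,0,12.4,-0.4]],
])

```text
t: 41.05
tcp_pos: [0.4417, 0.0009, 0.1061]
tcp_rot: [-3.136, -0.001, 1.589]
contact_force: [0.4, -0.1, 0.2]
finger_gap: 0.0514
```

Call:
jog_arm([
  [[-1,0,0,0,0],[-1,0,0,0,0],[-1,0,0,0,0],[-1,0,0,0,0]],
])

```text
t: 41.55
tcp_pos: [0.4449, 0.0007, 0.1093]
tcp_rot: [3.138, 0.0, 1.591]
contact_force: [-0.2, -0.4, 6.4]
finger_gap: 0.0139
```

```bash
python3 - <<'E'
from h import *
go(B(-138,15,110),1.589)
E
```

```text
t 41.55 tcp [0.4449 0.0007 0.1093] yaw 1.591 gap 0.0139 -> shift cm [10.07 -0.17 -0.08] turn 0.1
```

Call:
jog_arm([
  [[-1,2,0,0,0],[-1,4,0,0,0],[-1,6,0,0,0],[-1,8,0,0,0],[-1,9.5,0,0,0]],
])

```text
t: 42.18
tcp_pos: [0.4426, 0.0958, 0.1093]
tcp_rot: [3.139, 0.001, 1.592]
contact_force: [-0.4, -3.1, 7.0]
finger_gap: 0.0137
```

Call:
jog_arm([
  [[-1,0.4,0,0,0],[-1,0.8,0,0,0],[-1,0.8,0,0,0]],
])

```text
t: 42.55
tcp_pos: [0.4424, 0.1011, 0.1093]
tcp_rot: [3.139, 0.006, 1.594]
contact_force: [-0.8, -11.9, 9.4]
finger_gap: 0.0141
```

Call:
jog_arm([
  [[0.1,0,0,0,0],[0.1,0,0,0,0],[0.1,0,0,-4,0],[0.1,0,0,-10,0],[0.1,0,0,-16,0]],
])

```text
t: 43.18
tcp_pos: [0.4409, 0.1041, 0.2693]
tcp_rot: [-3.141, -0.0, 1.592]
contact_force: [1.4, -0.1, -0.1]
finger_gap: 0.0471
```

```bash
python3 - <<'E'
from h import *
go([.563,-.21,.27],0.018)
snap('side','d25.png',(200,140,400,290),4)
E
```

```text
t 43.17 tcp [0.4409 0.1041 0.2693] yaw 1.592 gap 0.0471 -> shift cm [-31.66  11.56  -0.1 ] turn 90.2
```

View pics/d25.png

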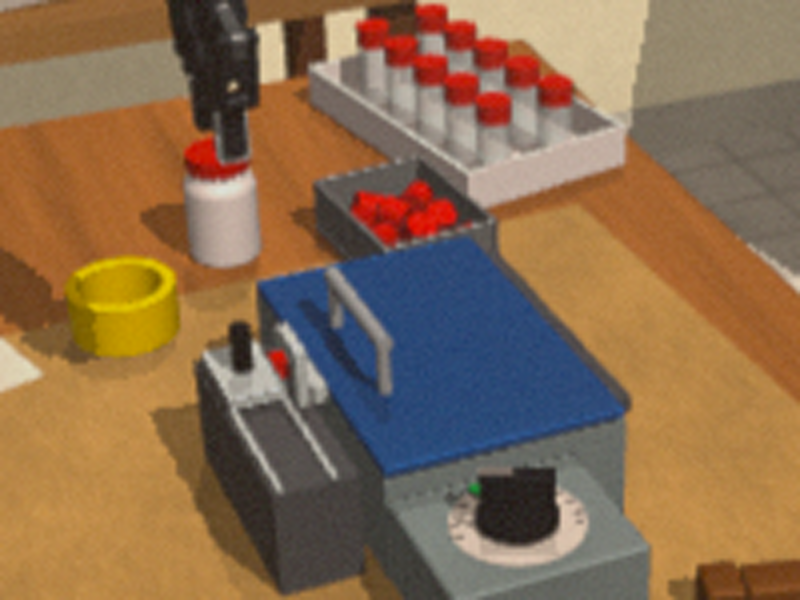

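Call:
jog_arm([
  [[0.1,-5,2,0,10],[0.1,-10,4,0,20],[0.1,-15,6,0,30],[0.1,-20,8,0,40],[0.1,-25,10,0,50]],
])

```text
t: 43.85
tcp_pos: [0.5471, -0.1454, 0.2675]
tcp_rot: [-3.141, -0.001, 0.713]
contact_force: [0.1, 0.9, -0.7]
finger_gap: 0.047
```

```bash
python3 - <<'E'
from h import *
go([.563,-.20,.27],0.018)
E
```

```text
t 43.85 tcp [ 0.5471 -0.1454  0.2675] yaw 0.713 gap 0.047 -> shift cm [-2.37  5.17 -0.25] turn 39.8
```

Call:
jog_arm([
  [[0.1,-1,2.5,0,10],[0.1,-2.4,5.2,0,20],[0.1,-2.4,5.2,0,30],[0.1,-2.4,5.2,0,39.8],[0.1,-2.4,5.2,0,39.8]],
])

```text
t: 44.48
tcp_pos: [0.5627, -0.1988, 0.2673]
tcp_rot: [-3.141, 0.0, 0.026]
contact_force: [-0.2, 0.7, -0.1]
finger_gap: 0.0466
```

```bash
python3 - <<'E'
from h import *
go(B(-20,-200,99.5),0.018)
K,T=par('wrist'); np.savez('w26.npz',K=K,T=T)
snap('wrist','w26.png')
c=proj(B(-20,-200,79),K,T)[0]; print('c79',c,'c111',proj(B(-20,-200,111.5),K,T)[0],'c70',proj(B(-20,-200,71),K,T)[0])
im=cv2.imread('pics/w26.png'); x,y=c.astype(int); x0,y0=x-75,max(0,y-65); print(x0,y0)
cv2.imwrite('pics/w26c.png',cv2.resize(im[y0:y0+115,x0:x0+155],None,fx=5,fy=5,interpolation=cv2.INTER_CUBIC))
E
```

```text
t 44.48 tcp [ 0.5627 -0.1988  0.2673] yaw 0.026 gap 0.0466 -> shift cm [ 0.26 -8.73 16.78] turn 0.5
c79 [318.17840457 121.81925992] c111 [318.46198806 120.34869825] c70 [318.11705288 122.13740767]
243 56
```

View pics/w26c.png

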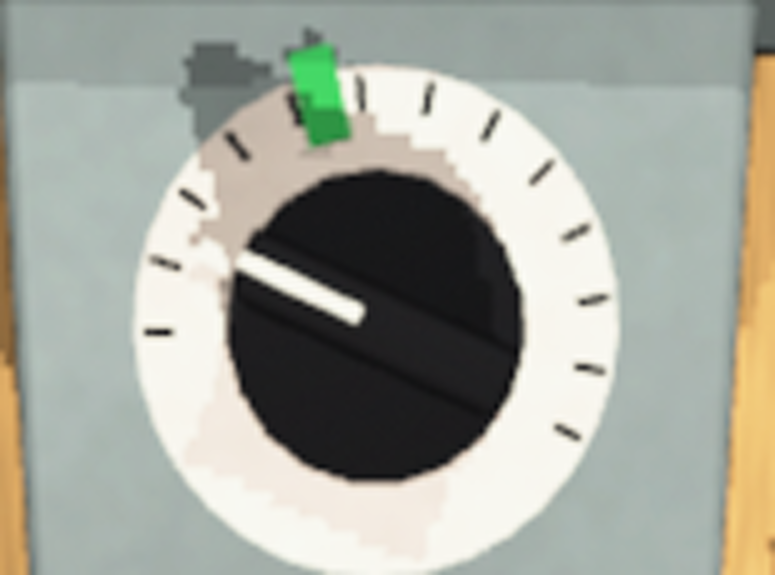

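```bash
python3 - <<'E'
from h import *
d=np.load('w26.npz');K,T=d['K'],d['T']
px=lambda a,b:(243+(a+.5)/5-.5,56+(b+.5)/5-.5)
# centre from the tick-ring outline
cs=[ray_z(px(*p),.0705,K,T) for p in [(133,325),(619,325),(375,65),(375,575)]]
print('ring c',(cs[0]+cs[1])[0]/2,(cs[2]+cs[3])[1]/2,'exp',B(-20,-200,0), np.linalg.norm(cs[0]-cs[1]),np.linalg.norm(cs[2]-cs[3]))
dc=[ray_z(px(*p),.079,K,T) for p in [(227,325),(523,325),(377,170),(377,482)]]
print('disc c',(dc[0]+dc[1])[0]/2,(dc[2]+dc[3])[1]/2, np.linalg.norm(dc[0]-dc[1]))
C=np.array([(dc[0]+dc[1])[0]/2,(dc[2]+dc[3])[1]/2,0]); cb=inB(C)
for z in(.071,.075,.079):
  for p in [(332,140),(321,95),(311,45)]:
    e=inB(ray_z(px(*p),z,K,T))-cb; print('green',z,e[:2].round(1),np.hypot(*e[:2]).round(1),np.arctan2(e[1],-e[0]).round(3))
a,b=[inB(ray_z(px(*p),.1115,K,T)) for p in [(243,262),(362,316)]]; v=a-b; print('ptr',np.arctan2(v[1],-v[0]),a-cb,b-cb)
for p,q in [((272,235),(515,340)),((235,308),(478,412))]:
    a,b=[inB(ray_z(px(*x),.1115,K,T)) for x in (p,q)]; v=a-b; print('edge',np.arctan2(v[1],-v[0]))
E
```

```text
ring c 0.5626695838082876 -0.11107897328088609 exp [ 0.56299987 -0.11142608  0.        ] 0.09246068938198906 0.09159296048771799
disc c 0.5624359488343162 -0.11124518213560027 0.054899671315389004
green 0.071 [-8.2 33.3] 34.3 1.33
green 0.071 [-10.2  40.8] 42.1 1.325
green 0.071 [-12.   49.1] 50.5 1.33
green 0.075 [-8.1 32.8] 33.8 1.328
green 0.075 [-10.1  40.2] 41.4 1.324
green 0.075 [-11.9  48.3] 49.8 1.329
green 0.079 [-8.  32.2] 33.2 1.326
green 0.079 [-10.   39.6] 40.8 1.323
green 0.079 [-11.8  47.6] 49.1 1.328
ptr 0.395684271292422 [-22.09632749   9.25561295 111.5       ] [ -2.34242567   1.00410653 111.5       ]
edge 0.3758231875596559
edge 0.37764561076622116
```

Call:
jog_arm([
  [[-0.2,0,-4,0,-10],[-0.2,0.2,-8.7,1,-20],[-0.2,0.2,-8.7,3,-30],[-0.2,0.2,-8.7,6,-40],[-0.2,0.2,-8.7,8,-50]],
])

```text
t: 45.15
tcp_pos: [0.5621, -0.1112, 0.1866]
tcp_rot: [-3.141, 0.0, 0.907]
contact_force: [0.5, -0.2, 0.3]
finger_gap: 0.0342
```

Call:
jog_arm([
  [[-0.2,0,0,0,-10],[-0.2,0,0,0,-17.2],[-0.2,0,0,0,-17.2],[-0.2,0,0,0,-17.2]],
])

```text
t: 45.65
tcp_pos: [0.5627, -0.1119, 0.1879]
tcp_rot: [3.141, -0.0, 1.196]
contact_force: [-0.4, -0.8, -0.3]
finger_gap: 0.0343
```

```bash
python3 - <<'E'
from h import *
go([.5627,-.1113,.085],1.199)
K,T=par('wrist');snap('wrist','w27.png'); print(proj([.5627,-.1113,.1115],K,T))
E
```

```text
t 45.65 tcp [ 0.5627 -0.1119  0.1879] yaw 1.196 gap 0.0343 -> shift cm [ 0.05 -0.02 10.29] turn -0.2
[[316.28312876 249.14052787]]
```

View pics/w27.png

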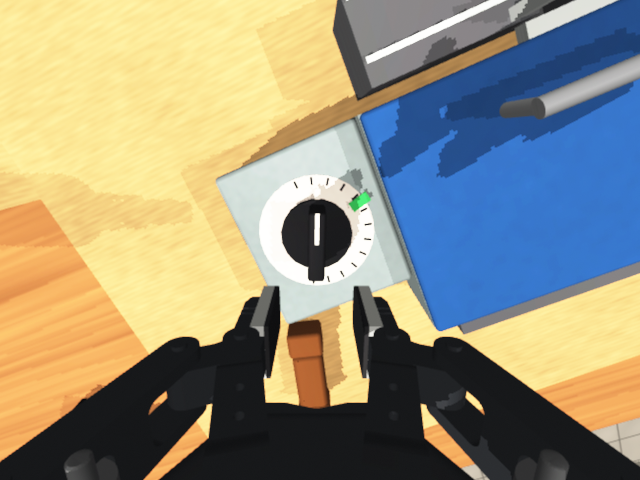

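Call:
jog_arm([
  [[-0.2,0,0,4,0],[-0.2,0,0,9,0],[-0.2,0,0,10.2,0],[-0.2,0,0,10.2,0]],
])

```text
t: 46.2
tcp_pos: [0.5625, -0.112, 0.0856]
tcp_rot: [-3.14, 0.0, 1.197]
contact_force: [0.2, -0.0, 0.5]
finger_gap: 0.0342
```

Call:
jog_arm([
  [[-1,0,0,0,0],[-1,0,0,0,0],[-1,0,0,0,0]],
])

```text
t: 46.58
tcp_pos: [0.5644, -0.1124, 0.0878]
tcp_rot: [3.137, -0.001, 1.197]
contact_force: [0.2, 0.9, 6.0]
finger_gap: 0.0105
```

Call:
jog_arm([
  [[-1,0,0,0,10],[-1,0,0,0,20],[-1,0,0,0,30],[-1,0,0,0,40],[-1,0,0,0,50]],
])

```text
t: 47.2
tcp_pos: [0.5629, -0.1138, 0.0878]
tcp_rot: [3.138, -0.0, 0.32]
contact_force: [-4.2, -4.6, 9.8]
finger_gap: 0.0106
```

Call:
jog_arm([
  [[-1,0,0,0,3.6],[-1,0,0,0,3.6],[-1,0,0,0,3.6]],
])

```text
t: 47.58
tcp_pos: [0.5627, -0.1138, 0.0878]
tcp_rot: [3.138, -0.0, 0.262]
contact_force: [-3.4, -4.3, 8.8]
finger_gap: 0.0108
```

Release, rise, and look from the earlier viewpoint.

Call:
jog_arm([
  [[-0.2,0,0,0,0],[-0.2,0,0,0,0],[-0.2,0,0,-5,0],[-0.2,0,0,-11,0],[-0.2,0,5,-17,10]],
])

```text
t: 48.2
tcp_pos: [0.5728, -0.1486, 0.2459]
tcp_rot: [-3.14, -0.001, 0.086]
contact_force: [1.3, 0.3, -0.0]
finger_gap: 0.034
```

Call:
jog_arm([
  [[-0.2,-1,4,-1,4],[-0.2,-1,4,-1,4],[-0.2,-1,4,-1,4]],
])

```text
t: 48.58
tcp_pos: [0.5659, -0.1908, 0.253]
tcp_rot: [-3.14, 0.001, 0.017]
contact_force: [0.9, -1.0, -0.4]
finger_gap: 0.034
```

```bash
python3 - <<'E'
from h import *
go(B(-20,-200,99.5),0.018)
K,T=par('wrist'); np.savez('w28.npz',K=K,T=T)
snap('wrist','w28.png')
c=proj([.5627,-.1113,.079],K,T)[0]
im=cv2.imread('pics/w28.png'); x,y=c.astype(int); x0,y0=x-75,max(0,y-65); print(x0,y0)
cv2.imwrite('pics/w28c.png',cv2.resize(im[y0:y0+115,x0:x0+155],None,fx=5,fy=5,interpolation=cv2.INTER_CUBIC))
E
```

```text
t 48.58 tcp [ 0.5659 -0.1908  0.253 ] yaw 0.017 gap 0.034 -> shift cm [-0.13 -7.91 15.36] turn -0.1
238 65
```

View pics/w28c.png

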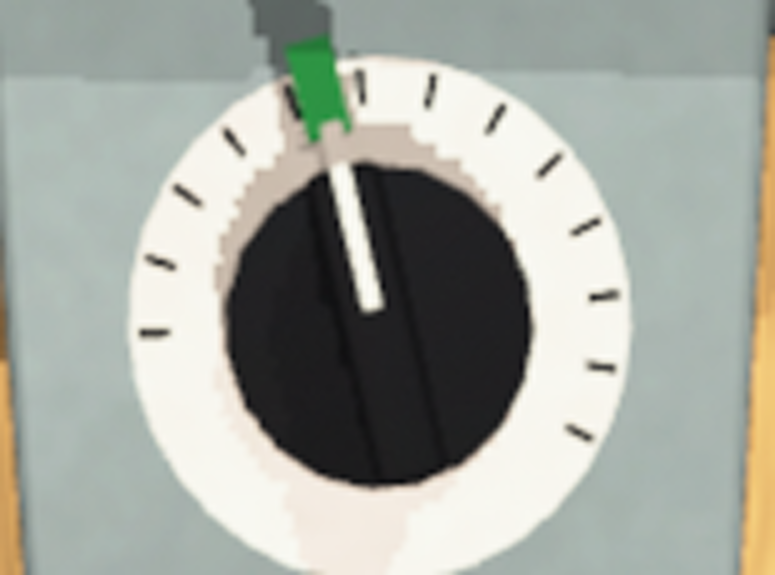

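View pics/w28.png

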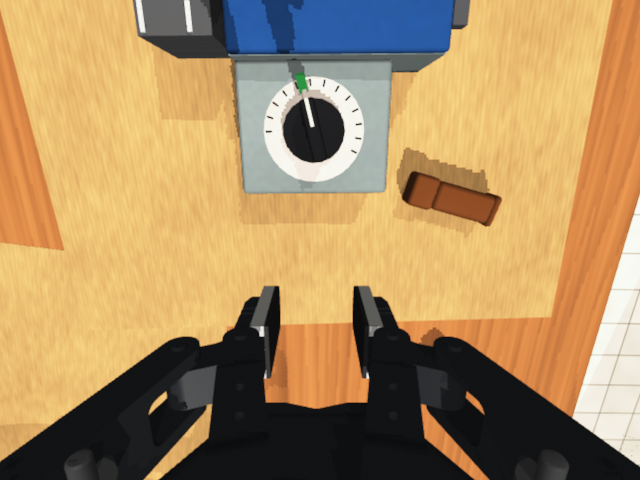

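```bash
python3 - <<'E'
from h import *
snap('side','d29.png',(200,160,440,340),3.3); snap('scene','s29.png',(250,170,500,320),3.2)
E
```

```text
(no output)
```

View pics/d29.png

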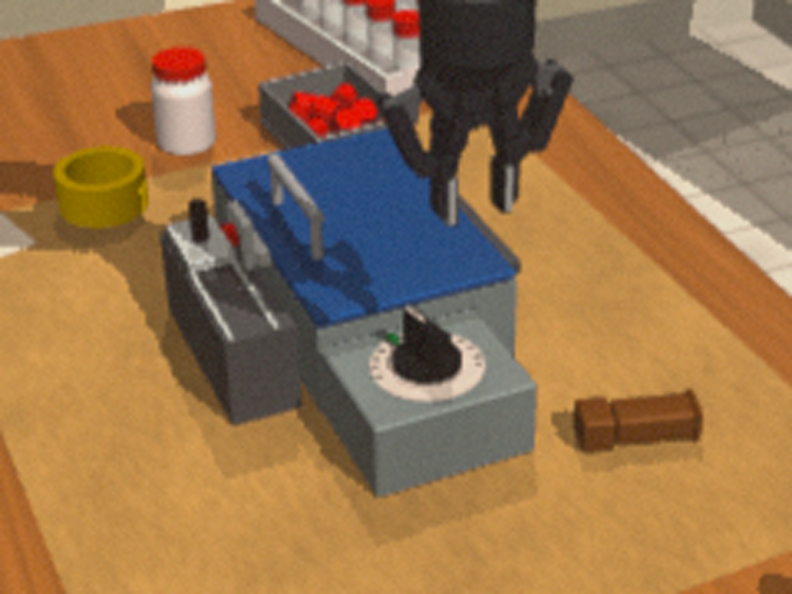

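View pics/s29.png

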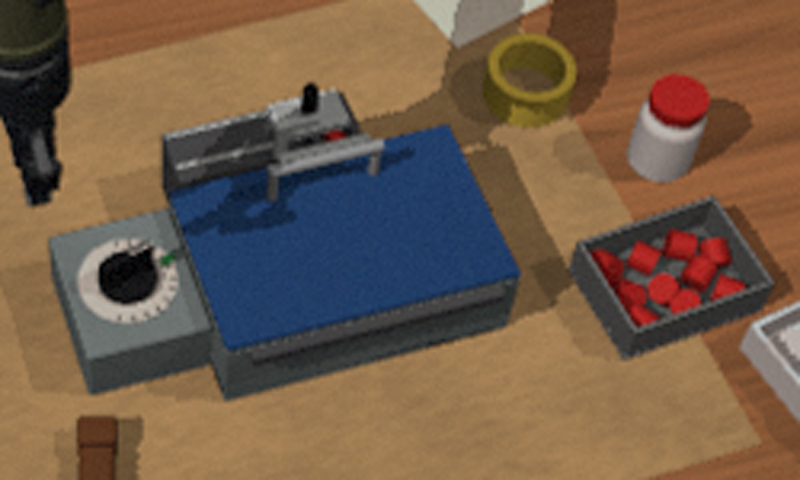

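Lid shut, bolt home, red catch visible on its free side, pointer at the green mark, bystanders in place.

```bash
python3 -c "
from workcell import robot
print(robot.finish_job())"
```

```text
the job is handed in; nothing more can be done
None
```

The job is done and handed in at about 49 s of the 208 s allowed; no verdict was reported.

I did the steps in this order:
1. Slid the bolt open and lifted the lid to about 0.15 rad.
2. Pushed the catch to its free stop and opened the lid to about 1.45 rad.
3. Laid both welded housings (white with red caps) side by side in the chamber. Only two were present, and one had been knocked aside during the run, so I measured its place again before picking it up.
4. Pressed the lid shut and slid the bolt home to its stop.
5. Turned the dial about 0.935 rad, from roughly 0.39 to the green mark at about 1.33 rad.

**Last checks (pictures and forces):**
- The lid looks flat and the bolt plate covers the wells, with the knob at its home position to about 1 mm.
- The red catch is on the free side.
- The pointer tip lies on the green mark.
- The tape, jar and cap tub look unmoved, and the gripper is clear of everything.
- Both housings were last seen lying in the box just before the lid went down.

**What didn't go cleanly:**
- The trained network found no housings in any picture I tried, so I located them by colour and checked them by eye.
- Two contacts were firm: about 32 N upward (35 N in all) setting the first housing down, and about 37 N (40 N in all) pressing the lid shut. Both were through the fingers, not the gripper body.

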